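# Pack the folding photo frames into their case

## Robot

A 7-joint arm with a two-finger parallel gripper is mounted at the origin on the work surface. World frame = base frame: x ahead of the robot, y to its left, z up, the work surface at z = 0. Lengths are in m, angles in degrees, forces in N, time in s.
With the tool pointing down it reaches from about 0.425 to 0.875 m from the base axis. Payload 8.4 kg.
Tool frame: the origin (TCP) lies between the finger pads; the fingertips stand 11 mm ahead of it and the grasp point (between the pads) lies 8 mm behind it (env.tips_ahead is the distance from the TCP to the fingertips, in m); x points along the fingers, y is the direction in which the jaws open and shut, and the axes are right-handed (so a half turn about x gives the same grasp; the last joint's range is limited). The gripper opens to 87 mm and grips with 3 to 60 N. Pads are 19 mm wide; open, the fingers measure 117 mm over their backs; the gripper's body (75 mm by 190 mm) begins 51 mm behind the grasp point.
Start: joints at [-5.684, 19.091, 2.286, 83.961, -0.768, 76.965, -3.352], TCP at [0.65, -0, 0.234] pointing down, gripper open.
Joint ranges: [-147.57, 147.57], [-21.85, 119.76], [-74.77, 79.35], [14.55, 137.4], [-85.83, 265.84], [4.83, 119.75], [-152.11, 152.11]. Speed limits (degrees/s): [127.2, 127.2, 159.86, 159.86, 180, 180, 180].

## Interface

Orientations are given as [roll, pitch, yaw] about the fixed x, y, z axes, in that order (R = Rz(yaw) Ry(pitch) Rx(roll)).
In Python, from plant import env gives the robot as it stands.
- The arm moves only by the tool send_rows, never from a script. Its argument "moves" is a list of rows, each a list of 7 numbers: the opening, from 0 (shut) to 1 (fully open), then the shift along the tool's x, y, z in mm, then the turn, a rotation vector about the tool's x, y, z in rad. A call has 1 to 20 rows; each row shifts and turns the pose as measured when the row begins, along the tool's axes as they then stand; what a row does not reach is not made up. A row lasts 1/8 s, in which the tool goes at most 62.5 mm and 10.7 degrees, less where a joint would pass 70% of its speed; a pose out of reach is approached as far as the arm can. A call with a gripper value outside its range is refused whole. The fingers move at their own pace and stop on an object; "force" is the grip in N (left out, the last holds). Time passes only in rows, so rows that do not move let the fingers close. It gives the time, the measured TCP pose, the force and the opening at its end, in the units of the state.
- env.state(): the state, without advancing time (a new reading comes with each control period).
- env.read_camera(name): name is "scene" or "side" or "wrist"; returns (picture, depth): 420x560x3 uint8, blue, green, red; 420x560 float32, m along the optical axis (not along the pixel's ray), 0 where there is no reading.
- env.calibration(name): a dict with "camera_matrix" (3x3 intrinsics, pixels), "view" (4x4, takes a point from world to camera coordinates). Camera axes: x right, y down, z forward; pixel columns grow to the right and rows downward; lengths in m; the calibration is good to about 2 mm. A picture is of the moment at which its call begins: read the wrist's pose just before it. calibration takes no time and is no camera call; for the wrist camera it gives the pose at the moment of the call.
- env.finish_job(): hands the job in, once; it reports no verdict.
The state is a dict: "clock": time; "qpos": joint angles; "joint_vel": joint speeds; "tau": joint torques, N m; "position": TCP position; "eef_rot": TCP orientation; "force": force on the tool from outside, world axes, zero at the start; "moment": the same for the moment, N m; "opening": finger opening in m.
Only numpy, scipy, OpenCV 4.12 (cv2) and the standard library are available. Lean on these libraries where they do the work, as an engineer would, in place of code of your own. Each camera call takes 0.05 s, during which the arm holds its last target. There are 200 camera calls.

## Task

Put the folding photograph frames away: fold every one on the desk shut, lay them flat in the open case in one neat square-edged pile, long edges the same way, and then push the lid right down shut. Leave the mug and the paperweight where they are.

Things in the scene. Friction and masses are not known exactly. Their poses are not given: they have to be found in the camera images.
- frame1: Folding dark wood photo frame, loose, 160 g: two rigid leaves, each 68 x 54 x 8 mm; shut, a block 68 x 54 x 16. At the start the lower leaf lies flat, the upper one stands. Origin: centre of the lower leaf's underside; x: across the leaf (68) towards the hinge; y: along the hinge (54); z up. Hinge line along y at x = +34, z = +8 mm; the upper leaf folds down towards -x. May be absent (None).
- frame1_leaf (a joint): Opening angle of frame1's upper leaf, rad: 0 is folded shut (lying flat on the lower leaf), 1.57 standing straight up, 1.75 the stop, leaning back beyond the hinge. A lightly stiff hinge: the leaf stays where it is left when near upright, falls shut by itself from below about 1.1, and a push of about 0.3 N near its top edge folds it.
- frame2: A folding photo frame, same as frame1 in make, size and axes. May be absent (None).
- frame2_leaf (a joint): Opening angle of frame2's upper leaf, rad: 0 is folded shut (lying flat on the lower leaf), 1.57 standing straight up, 1.75 the stop, leaning back beyond the hinge. A lightly stiff hinge: the leaf stays where it is left when near upright, falls shut by itself from below about 1.1, and a push of about 0.3 N near its top edge folds it.
- frame3: A folding photo frame, same as frame1 in make, size and axes. May be absent (None).
- frame3_leaf (a joint): Opening angle of frame3's upper leaf, rad: 0 is folded shut (lying flat on the lower leaf), 1.57 standing straight up, 1.75 the stop, leaning back beyond the hinge. A lightly stiff hinge: the leaf stays where it is left when near upright, falls shut by itself from below about 1.1, and a push of about 0.3 N near its top edge folds it.
- frame4: A folding photo frame, same as frame1 in make, size and axes. May be absent (None).
- frame4_leaf (a joint): Opening angle of frame4's upper leaf, rad: 0 is folded shut (lying flat on the lower leaf), 1.57 standing straight up, 1.75 the stop, leaning back beyond the hinge. A lightly stiff hinge: the leaf stays where it is left when near upright, falls shut by itself from below about 1.1, and a push of about 0.3 N near its top edge folds it.
- case: Open-topped light wood case, fixed to the desk; outside 116 (x) x 136 (y) x 78 mm high, walls and floor 6 mm, inside 104 x 124 x 72 deep. Origin: centre of its underside. The lid's hinge is on its +x side. A pile of four shut frames (64 mm) fits under the lid; with their hinge lines along the case's y, 35 mm is left for a finger at either end.
- case_in (a point): Centre of the case's inner floor, 6 mm above its underside; axes as the case's.
- lid (a joint): Angle of the case's flat wooden lid (116 x 136 x 8 mm), rad: 0 is shut, lying on the rim; 1.57 stands straight up; 1.9 is the stop. It starts open. A stiff hinge (0.12 N m): the lid stays where it is left and has to be pushed right down.
- lid_hinge (a point): Middle of the lid's hinge line, which runs along the case's y at the top of its +x wall (58 mm from the case's centre, 78.5 mm above its underside).
- lid_edge (a point): Middle of the lid's free edge, 116 mm from the hinge line.
- mug: A white mug, 72 mm wide, 85 mm high, handle to one side; a bystander. Origin: centre of its underside.
- paperweight: A turned brass paperweight, 60 mm wide, 55 mm high; a bystander. Origin: centre of its underside.
Not all that is in view belongs to the job. What is shaped like the frame2 but orange, pink or yellow is not meant.

How it is judged (in metres and radians):
On the way, in this order (a step that is already met when the one before it is completed fails the run):
1. every frame lies folded shut in one square pile in the case, let go of, with the lid still open (value of joint each of frame1_leaf, frame2_leaf, frame3_leaf, frame4_leaf below 0.1 rad and horizontal distance between each of frame1, frame2, frame3, frame4 and case_in below 0.045 m and z of frame1 in the frame of case_in between -0.004 and 0.07 m and angle between the z axis of each of frame1, frame2, frame3, frame4 and the z axis of case, either way round below 0.12 rad and linear speed of each of frame1, frame2, frame3, frame4 below 0.02 m/s and z of frame2 in the frame of case_in between -0.004 and 0.07 m and z of frame3 in the frame of case_in between -0.004 and 0.07 m and z of frame4 in the frame of case_in between -0.004 and 0.07 m and horizontal distance between frame1 and frame2 below 0.009 m and angle between the y axis of frame1 and the y axis of frame2, either way round below 0.14 rad and horizontal distance between each of frame1, frame2 and frame3 below 0.009 m and angle between the y axis of each of frame1, frame2 and the y axis of frame3, either way round below 0.14 rad and horizontal distance between each of frame1, frame2, frame3 and frame4 below 0.009 m and angle between the y axis of each of frame1, frame2, frame3 and the y axis of frame4, either way round below 0.14 rad and contact force between the fingers and frame1 below 0.05 N and contact force between the fingers and frame2 below 0.05 N and contact force between the fingers and frame3 below 0.05 N and contact force between the fingers and frame4 below 0.05 N and value of joint lid above 1 rad), for 0.2 s.
2. the lid is shut (value of joint lid below 0.06 rad), for 0.2 s.
At the end, for the whole second after the job is handed in: Every frame present is folded shut (leaf within 0.1 rad), lies flat (within 0.12 rad) in the case at rest, its centre within 45 mm of the case's centre; any two frames are within 9 mm of one another seen from above and their long edges within 0.14 rad; the lid is down within 0.06 rad (value of joint each of frame1_leaf, frame2_leaf, frame3_leaf, frame4_leaf below 0.1 rad and horizontal distance between each of frame1, frame2, frame3, frame4 and case_in below 0.045 m and z of frame1 in the frame of case_in between -0.004 and 0.07 m and angle between the z axis of each of frame1, frame2, frame3, frame4 and the z axis of case, either way round below 0.12 rad and linear speed of each of frame1, frame2, frame3, frame4 below 0.02 m/s and z of frame2 in the frame of case_in between -0.004 and 0.07 m and z of frame3 in the frame of case_in between -0.004 and 0.07 m and z of frame4 in the frame of case_in between -0.004 and 0.07 m and horizontal distance between frame1 and frame2 below 0.009 m and angle between the y axis of frame1 and the y axis of frame2, either way round below 0.14 rad and horizontal distance between each of frame1, frame2 and frame3 below 0.009 m and angle between the y axis of each of frame1, frame2 and the y axis of frame3, either way round below 0.14 rad and horizontal distance between each of frame1, frame2, frame3 and frame4 below 0.009 m and angle between the y axis of each of frame1, frame2, frame3 and the y axis of frame4, either way round below 0.14 rad and contact force between the fingers and frame1 below 0.05 N and contact force between the fingers and frame2 below 0.05 N and contact force between the fingers and frame3 below 0.05 N and contact force between the fingers and frame4 below 0.05 N and value of joint lid below 0.06 rad); the robot touches nothing.
It fails at once if the mug or the paperweight is moved by more than 30 mm or knocked over (distance of any of mug, paperweight from where it was at the start of the episode above 0.03 m or angle between any of mug, paperweight's own z axis and vertical above 0.5 rad).
Of frame1, frame2, frame3, frame4 only 3 to 4 are there at a start; the rules pass over those that are not, and their reading is None.
At some moment in a run one of frame1, frame2, frame3, frame4 may be knocked a few centimetres aside while the robot is not near it.
It also fails if it takes over 210 s, if anything falls off the work surface, if the arm or the gripper's body presses on something with over 40 N, if the wrist force passes 120 N, or if a joint passes its speed limit or range.

## Working session

There is one attempt and no reset: what is moved stays moved. The work goes in short steps, Python scripts to look and compute and a tool call to move; the robot and the scene stay as the last step left them, time stands still between calls to the robot, and variables do not carry over. Pictures are saved under pics/ and viewed, about 12 in all and at most 16, crops included, and the job is handed in when it is done.

Besides the shell and the picture viewer there is one more tool, called after ">>>" in YAML: its name, and indented under it one key for each argument. send_rows: Moves the arm, as the interface text tells. Its arguments: {"type":"object","properties":{"moves":{"type":"array","items":{"type":"array","items":{"type":"number"}}},"force":{"type":"number"}},"required":["moves"]}

```bash
mkdir -p pics; ls; cat > h.py <<'E'
import numpy as np, cv2
from plant import env
def grab(n):
    c=env.calibration(n); p,d=env.read_camera(n); return p,d,np.array(c["camera_matrix"]),np.array(c["view"])
def cloud(d,K,V):
    h,w=d.shape; u,v=np.meshgrid(np.arange(w),np.arange(h))
    P=np.stack([(u-K[0,2])/K[0,0]*d,(v-K[1,2])/K[1,1]*d,d],-1)
    return (P-V[:3,3])@V[:3,:3]
E
python3 - <<'E'
from h import *
s=env.state(); print({k:np.round(v,3) for k,v in s.items()})
for n in("scene","side"):
    p,d,K,V=grab(n); cv2.imwrite(f"pics/{n}0.png",p); np.savez(f"{n}0.npz",p=p,d=d,K=K,V=V)
    print(n,K[0,0],np.round(-V[:3,:3].T@V[:3,3],3))
E
```

```text
pics
{'clock': np.float64(0.0), 'qpos': array([-5.684, 19.13 ,  2.286, 84.013, -0.768, 76.965, -3.351]), 'joint_vel': array([ 0.129, -0.021,  0.059, -0.026, -0.052,  0.052, -0.003]), 'tau': array([ 1.0000e-03, -6.5635e+01,  1.3360e+00, -4.0380e+01, -6.0000e-02,
        4.5000e-02,  0.0000e+00]), 'position': array([ 0.65 , -0.   ,  0.233]), 'eef_rot': array([ -86.045,   89.908, -176.046]), 'force': array([ 0.209,  0.61 , -0.941]), 'moment': array([-0.005, -0.005, -0.026]), 'opening': np.float64(0.087)}
scene 436.67127342137604 [ 1.276 -0.461  0.731]
side 429.00462706664786 [0.482 0.641 0.611]
```

View pics/scene0.png

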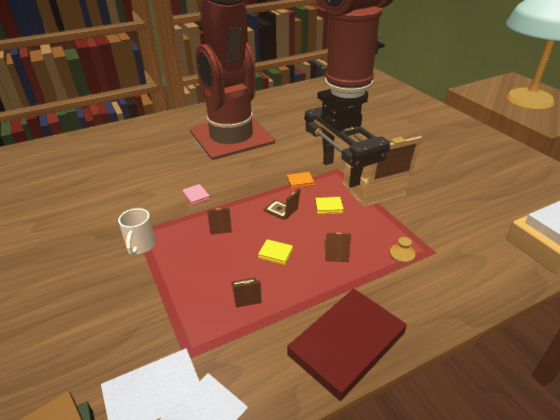

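View pics/side0.png

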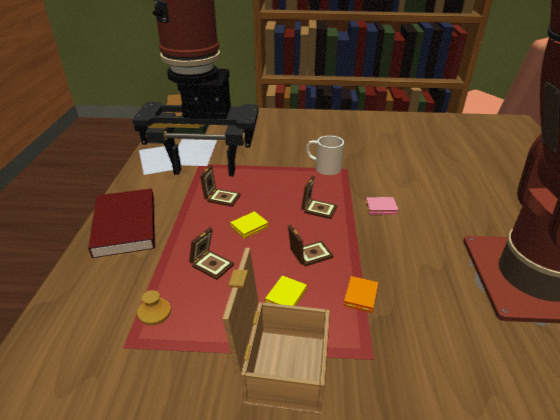

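The scene view shows four open dark frames near (220,220), (283,207), (338,247) and (247,292), with the mug at (137,230), the brass paperweight at (403,250) and the case at (380,180). The coloured blocks are decoys. The side view shows the lower leaves of the same four at (220,195), (320,207), (212,263) and (313,252), with the case at (288,350) and its lid standing up.

```bash
python3 - <<'E'
from h import *
for n in("side","scene"):
    z=np.load(n+"0.npz"); p=z["p"]; W=cloud(z["d"],z["K"],z["V"])
    hsv=cv2.cvtColor(p,cv2.COLOR_BGR2HSV)
    X,Y,Z=W[...,0],W[...,1],W[...,2]
    roi=(X>.4)&(X<1.0)&(Y>-.42)&(Y<.45)&(z["d"]>0)
    print(n)
    m=(roi&(Z>.004)&(Z<.12)).astype(np.uint8)
    k,l,st,c=cv2.connectedComponentsWithStats(m)
    for i in range(1,k):
        if st[i,4]<60: continue
        q=l==i; P=W[q]
        print("pix",np.round(c[i]),st[i,4],"hsv",np.median(hsv[q],0),"c",np.round(np.median(P,0),3),"min",np.round(np.percentile(P,1,0),3),"max",np.round(np.percentile(P,99,0),3))
        low=P[(P[:,2]<.0105)&(P[:,2]>.005)]; hi=P[P[:,2]>.02]
        for t,a in(("low",low),("hi",hi)):
            if len(a)>30:
                r=cv2.minAreaRect((a[:,:2]*1000).astype(np.float32)); print("   ",t,len(a),np.round(r[0],1),np.round(r[1],1),round(r[2],1), "zmax",round(np.percentile(a[:,2],99),3))
E
```

```text
side
pix [323. 158.] 400 hsv [ 17.  68. 142.] c [ 0.42  -0.377  0.047] min [ 0.401 -0.412  0.006] max [ 0.437 -0.37   0.084]
    hi 329 [ 422.9 -389.2] [19.3 60.3] 34.1 zmax 0.084
pix [216. 189.] 703 hsv [ 15. 129.  85.] c [ 0.698 -0.241  0.009] min [ 0.635 -0.274  0.004] max [ 0.717 -0.21   0.076]
    low 333 [ 672.  -241.3] [56.1 74.9] 76.3 zmax 0.01
    hi 299 [ 707.5 -250.2] [58.2 12.4] 76.3 zmax 0.076
pix [315. 202.] 583 hsv [ 15. 132. 102.] c [ 0.449 -0.203  0.008] min [ 0.401 -0.241  0.004] max [ 0.473 -0.174  0.077]
    low 341 [ 430.3 -206.4] [57.2 73.5] 70.7 zmax 0.01
    hi 199 [ 456.8 -215.2] [57.7 13.2] 64.2 zmax 0.077
pix [123. 222.] 3717 hsv [  2. 191.  98.] c [ 0.87  -0.091  0.028] min [ 0.792 -0.219  0.006] max [ 0.954 -0.007  0.031]
    low 144 [827.1 -66.2] [183.3  90. ] 62.5 zmax 0.01
    hi 3286 [ 877.5 -118.9] [129.9 205.4] 17.3 zmax 0.031
pix [249. 224.] 571 hsv [ 31. 255. 227.] c [ 0.592 -0.122  0.015] min [ 0.552 -0.163  0.004] max [ 0.631 -0.089  0.017]
    low 75 [ 591.  -108.1] [84.7 42. ] 2.9 zmax 0.01
pix [307. 249.] 847 hsv [ 14. 145.  84.] c [ 0.462 -0
[... 2349 characters left out ...]
ax 0.01
    hi 239 [742.1 127.3] [39.7 32.7] 22.7 zmax 0.053
pix [275. 251.] 569 hsv [ 30. 192. 245.] c [ 0.601 -0.133  0.015] min [ 0.56  -0.171  0.005] max [ 0.637 -0.093  0.019]
    low 66 [ 615.8 -135.6] [84.2 41.1] 78.1 zmax 0.01
pix [246. 292.] 712 hsv [ 10. 165.  84.] c [ 0.713 -0.253  0.042] min [ 0.638 -0.28   0.006] max [ 0.722 -0.215  0.076]
    low 106 [ 676.1 -244.7] [53.3 76.3] 74.7 zmax 0.01
    hi 529 [ 712.8 -253.8] [53.8 11.7] 76.9 zmax 0.077
pix [346. 342.] 7008 hsv [  3. 179. 118.] c [ 0.893 -0.136  0.029] min [ 0.805 -0.23   0.006] max [ 0.968 -0.019  0.032]
    low 174 [ 934.1 -136.6] [235.2 106.2] 74.5 zmax 0.01
    hi 6473 [ 881.7 -122.1] [131.2 202.4] 17.0 zmax 0.032
```

```bash
cat >> h.py <<'E'
from scipy.spatial.transform import Rotation as Ro
def pose():
    s=env.state(); return np.array(s["position"]),Ro.from_euler("xyz",s["eef_rot"],degrees=True).as_matrix(),s
def down(yaw): # tool y at world angle yaw (deg), x down
    a=np.radians(yaw); y=np.array([np.cos(a),np.sin(a),0]); x=np.array([0,0,-1.]); return np.stack([x,y,np.cross(x,y)],1)
def plan(wps,step=40,p=None,R=None):
    """waypoints (x,y,z mm,yaw deg) -> rough tool-frame rows, yaw taken in the nearest half turn"""
    p0,R0,s=pose(); p=p0*1000 if p is None else p; R=R0 if R is None else R
    print("t",round(float(s["clock"]),2),"tcp",np.round(p,1),"y-yaw",round(float(np.degrees(np.arctan2(R[1,1],R[0,1]))),1),"F",np.round(s["force"],1),"open",round(float(s["opening"])*1000,1))
    for x,y,z,yaw in wps:
        c=[down(yaw),down(yaw+180)]; T=min(c,key=lambda T:Ro.from_matrix(R.T@T).magnitude())
        t=np.array([x,y,z],float); rv=Ro.from_matrix(R.T@T).as_rotvec()
        n=max(1,int(np.ceil(max(np.linalg.norm(t-p)/step,np.linalg.norm(rv)/.16))))
        dp=(t-p)/n
        for i in range(n):
            Ri=R@Ro.from_rotvec(rv*i/n).as_matrix(); print("  ",np.round(Ri.T@dp,0).tolist()+np.round(rv/n,3).tolist())
        print(" ->",(x,y,z,yaw)); p,R=t,T
E
python3 - <<'E'
from h import *
plan([(712,-32,120,0),(712,-32,73,0),(643,10,73,0),(643,10,120,0),(738,-258,120,0),(738,-258,73,0),(655,-237,73,0)])
plan([(712,-32,120,90)])
E
```

```text
t 0.1 tcp [649.6  -0.  232.7] y-yaw -0.0 F [-0.2 -0.8  0.1] open 87.3
   [28.0, 16.0, 8.0, -0.0, 0.0, 0.0]
   [28.0, 16.0, 8.0, -0.0, 0.0, 0.0]
   [28.0, 16.0, 8.0, -0.0, 0.0, 0.0]
   [28.0, 16.0, 8.0, -0.0, 0.0, 0.0]
 -> (712, -32, 120, 0)
   [24.0, 0.0, 0.0, 0.0, 0.0, 0.0]
   [24.0, 0.0, 0.0, 0.0, 0.0, 0.0]
 -> (712, -32, 73, 0)
   [0.0, -23.0, -14.0, 0.0, 0.0, 0.0]
   [0.0, -23.0, -14.0, 0.0, 0.0, 0.0]
   [0.0, -23.0, -14.0, 0.0, 0.0, 0.0]
 -> (643, 10, 73, 0)
   [-24.0, 0.0, 0.0, 0.0, 0.0, 0.0]
   [-24.0, 0.0, 0.0, 0.0, 0.0, 0.0]
 -> (643, 10, 120, 0)
   [0.0, 12.0, 34.0, 0.0, 0.0, 0.0]
   [0.0, 12.0, 34.0, 0.0, 0.0, 0.0]
   [0.0, 12.0, 34.0, 0.0, 0.0, 0.0]
   [0.0, 12.0, 34.0, 0.0, 0.0, 0.0]
   [0.0, 12.0, 34.0, 0.0, 0.0, 0.0]
   [0.0, 12.0, 34.0, 0.0, 0.0, 0.0]
   [0.0, 12.0, 34.0, 0.0, 0.0, 0.0]
   [0.0, 12.0, 34.0, 0.0, 0.0, 0.0]
 -> (738, -258, 120, 0)
   [24.0, 0.0, 0.0, 0.0, 0.0, 0.0]
   [24.0, 0.0, 0.0, 0.0, 0.0, 0.0]
 -> (738, -258, 73, 0)
   [0.0, -28.0, -7.0, 0.0, 0.0, 0.0]
   [0.0, -28.0, -7.0, 0.0, 0.0, 0.0]
   [0.0, -28.0, -7.0, 0.0, 0.0, 0.0]
 -> (655, -237, 73, 0)
t 0.1 tcp [649.6  -0.  232.7] y-yaw -0.0 F [-0.2 -0.8  0.1] open 87.3
   [11.0, 6.0, 3.0, 0.157, 0.0, 0.0]
   [11.0, 7.0, 2.0, 0.157, 0.0, 0.0]
   [11.0, 7.0, 1.0, 0.157, 0.0, 0.0]
   [11.0, 7.0, 0.0, 0.157, 0.0, 0.0]
   [11.0, 7.0, -1.0, 0.157, 0.0, 0.0]
   [11.0, 7.0, -2.0, 0.157, 0.0, 0.0]
   [11.0, 6.0, -3.0, 0.157, 0.0, 0.0]
   [11.0, 6.0, -4.0, 0.157, 0.0, 0.0]
   [11.0, 5.0, -5.0, 0.157, 0.0, 0.0]
   [11.0, 4.0, -6.0, 0.157, 0.0, 0.0]
 -> (712, -32, 120, 90)
```

>>> send_rows:
  moves:
    - [0, 28, 16, 8, 0, 0, 0]
    - [0, 28, 16, 8, 0, 0, 0]
    - [0, 28, 16, 8, 0, 0, 0]
    - [0, 28, 16, 8, 0, 0, 0]
    - [0, 0, 0, 0, 0, 0, 0]

```text
clock: 0.72
position: [0.7141, -0.0324, 0.1158]
eef_rot: [-92.1, 89.8, 178.0]
force: [-0.3, -0.1, 0.1]
opening: 0.0448
```

>>> send_rows:
  moves:
    - [0, 0, 0, 0, 0, 0, 0]
    - [0, 0, 0, 0, 0, 0, 0]
    - [0, 0, 0, 0, 0, 0, 0]
    - [0, 0, 0, 0, 0, 0, 0]
    - [0, 21, 0, 0, 0, 0, 0]
    - [0, 21, 0, 0, 0, 0, 0]
    - [0, 0, -12, -7, 0, 0, 0]
    - [0, 0, -12, -7, 0, 0, 0]
    - [0, 0, -12, -7, 0, 0, 0]
    - [0, 0, -12, -7, 0, 0, 0]
    - [0, 0, -12, -7, 0, 0, 0]
    - [0, 0, -12, -7, 0, 0, 0]
    - [0, -24, 0, 0, 0, 0, 0]
    - [0, -24, 0, 0, 0, 0, 0]

```text
clock: 2.48
position: [0.6339, 0.0138, 0.1156]
eef_rot: [-92.3, 89.4, 177.9]
force: [0.6, -0.5, 0.1]
opening: 0.0004
```

>>> send_rows:
  moves:
    - [0, 0, 12, 34, 0, 0, 0]
    - [0, 0, 12, 34, 0, 0, 0]
    - [0, 0, 12, 34, 0, 0, 0]
    - [0, 0, 12, 34, 0, 0, 0]
    - [0, 0, 12, 34, 0, 0, 0]
    - [0, 0, 12, 34, 0, 0, 0]
    - [0, 0, 12, 34, 0, 0, 0]
    - [0, 0, 12, 34, 0, 0, 0]

```text
clock: 3.48
position: [0.7344, -0.2568, 0.1199]
eef_rot: [-152.6, 89.8, 118.0]
force: [0.6, -0.6, 0.4]
opening: 0.0003
```

```bash
python3 - <<'E'
from h import *
plan([(740,-260,120,0),(740,-260,73,0),(655,-237,73,0),(655,-237,120,0),(600,-235,120,0),(500,-231,120,0),(500,-231,73,0),(428,-206,73,0)])
p,d,K,V=grab("side"); cv2.imwrite("pics/side1.png",p[100:330,80:400])
E
```

```text
t 3.48 tcp [ 734.4 -256.8  119.9] y-yaw 0.6 F [ 0.6 -0.6  0.4] open 0.3
   [-0.0, 6.0, 3.0, 0.011, -0.003, 0.002]
 -> (740, -260, 120, 0)
   [24.0, 0.0, 0.0, 0.0, 0.0, 0.0]
   [24.0, 0.0, 0.0, 0.0, 0.0, 0.0]
 -> (740, -260, 73, 0)
   [0.0, -28.0, -8.0, 0.0, 0.0, 0.0]
   [0.0, -28.0, -8.0, 0.0, 0.0, 0.0]
   [0.0, -28.0, -8.0, 0.0, 0.0, 0.0]
 -> (655, -237, 73, 0)
   [-24.0, 0.0, 0.0, 0.0, 0.0, 0.0]
   [-24.0, 0.0, 0.0, 0.0, 0.0, 0.0]
 -> (655, -237, 120, 0)
   [0.0, -28.0, -1.0, 0.0, 0.0, 0.0]
   [0.0, -28.0, -1.0, 0.0, 0.0, 0.0]
 -> (600, -235, 120, 0)
   [0.0, -33.0, -1.0, 0.0, 0.0, 0.0]
   [0.0, -33.0, -1.0, 0.0, 0.0, 0.0]
   [0.0, -33.0, -1.0, 0.0, 0.0, 0.0]
 -> (500, -231, 120, 0)
   [24.0, 0.0, 0.0, 0.0, 0.0, 0.0]
   [24.0, 0.0, 0.0, 0.0, 0.0, 0.0]
 -> (500, -231, 73, 0)
   [0.0, -36.0, -12.0, 0.0, 0.0, 0.0]
   [0.0, -36.0, -12.0, 0.0, 0.0, 0.0]
 -> (428, -206, 73, 0)
```

View pics/side1.png

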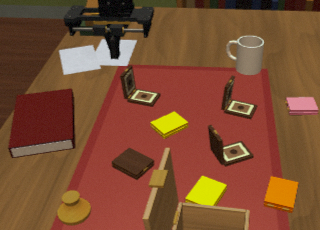

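The crop shows frame D shut as a dark block at about (133,163). The other three are still open. I'll fold A next, then B.

>>> send_rows:
  moves:
    - [0, 0, 6, 3, 0, 0, 0]
    - [0, 22, 0, 0, 0, 0, 0]
    - [0, 22, 0, 0, 0, 0, 0]
    - [0, 0, -14, -4, 0, 0, 0]
    - [0, 0, -14, -4, 0, 0, 0]
    - [0, 0, -14, -4, 0, 0, 0]
    - [0, 0, -14, -4, 0, 0, 0]
    - [0, 0, -14, -4, 0, 0, 0]
    - [0, 0, -10, -3, 0, 0, 0]
    - [0, -24, 0, 0, 0, 0, 0]
    - [0, -24, 0, 0, 0, 0, 0]
    - [0, 0, -30, -1, 0, 0, 0]
    - [0, 0, -30, -1, 0, 0, 0]
    - [0, 0, -30, -1, 0, 0, 0]
    - [0, 0, -30, -1, 0, 0, 0]
    - [0, 0, -20, -1, 0, 0, 0]

```text
clock: 5.52
position: [0.5075, -0.2227, 0.1051]
eef_rot: [-120.1, 88.8, 151.2]
force: [0.0, 0.6, 0.2]
opening: 0.0
```

```bash
python3 - <<'E'
from h import *
plan([(500,-231,120,0),(500,-231,73,0),(428,-206,73,0),(428,-206,120,0),(520,-140,120,0),(520,-10,120,0),(520,-10,73,0),(448,-46,73,0)])
E
```

```text
t 5.53 tcp [ 507.5 -222.7  105.1] y-yaw 1.4 F [0.  0.6 0.2] open 0.0
   [-15.0, -8.0, 8.0, 0.024, -0.01, 0.018]
 -> (500, -231, 120, 0)
   [24.0, 0.0, 0.0, 0.0, 0.0, 0.0]
   [24.0, 0.0, 0.0, 0.0, 0.0, 0.0]
 -> (500, -231, 73, 0)
   [0.0, -36.0, -12.0, 0.0, 0.0, 0.0]
   [0.0, -36.0, -12.0, 0.0, 0.0, 0.0]
 -> (428, -206, 73, 0)
   [-24.0, 0.0, 0.0, 0.0, 0.0, 0.0]
   [-24.0, 0.0, 0.0, 0.0, 0.0, 0.0]
 -> (428, -206, 120, 0)
   [0.0, 31.0, -22.0, 0.0, 0.0, 0.0]
   [0.0, 31.0, -22.0, 0.0, 0.0, 0.0]
   [0.0, 31.0, -22.0, 0.0, 0.0, 0.0]
 -> (520, -140, 120, 0)
   [0.0, 0.0, -32.0, 0.0, 0.0, 0.0]
   [0.0, 0.0, -32.0, 0.0, 0.0, 0.0]
   [0.0, 0.0, -32.0, 0.0, 0.0, 0.0]
   [0.0, 0.0, -32.0, 0.0, 0.0, 0.0]
 -> (520, -10, 120, 0)
   [24.0, 0.0, 0.0, 0.0, 0.0, 0.0]
   [24.0, 0.0, 0.0, 0.0, 0.0, 0.0]
 -> (520, -10, 73, 0)
   [0.0, -24.0, 12.0, 0.0, 0.0, 0.0]
   [0.0, -24.0, 12.0, 0.0, 0.0, 0.0]
   [0.0, -24.0, 12.0, 0.0, 0.0, 0.0]
 -> (448, -46, 73, 0)
```

>>> send_rows:
  moves:
    - [0, -5, -7, 8, 0.02, -0.01, 0.02]
    - [0, 18, 0, 0, 0, 0, 0]
    - [0, 18, 0, 0, 0, 0, 0]
    - [0, 0, -12, -4, 0, 0, 0]
    - [0, 0, -12, -4, 0, 0, 0]
    - [0, 0, -12, -4, 0, 0, 0]
    - [0, 0, -12, -4, 0, 0, 0]
    - [0, 0, -12, -4, 0, 0, 0]
    - [0, 0, -11, -4, 0, 0, 0]
    - [0, -24, 0, 0, 0, 0, 0]
    - [0, -24, 0, 0, 0, 0, 0]
    - [0, 0, 31, -22, 0, 0, 0]
    - [0, 0, 31, -22, 0, 0, 0]
    - [0, 0, 31, -22, 0, 0, 0]
    - [0, 0, 0, -32, 0, 0, 0]
    - [0, 0, 0, -32, 0, 0, 0]
    - [0, 0, 0, -32, 0, 0, 0]
    - [0, 0, 0, -32, 0, 0, 0]

```text
clock: 7.78
position: [0.5174, -0.0087, 0.1258]
eef_rot: [70.7, 89.3, -19.6]
force: [0.2, 0.2, 0.3]
opening: 0.0007
```

```bash
python3 - <<'E'
from h import *
plan([(520,-10,120,0),(520,-10,73,0),(448,-46,73,0),(448,-46,120,0),(540,-20,240,90)])
E
```

```text
t 7.78 tcp [517.4  -8.7 125.8] y-yaw -0.4 F [0.2 0.2 0.3] open 0.7
   [6.0, 3.0, 1.0, -0.006, 0.004, -0.012]
 -> (520, -10, 120, 0)
   [24.0, 0.0, 0.0, 0.0, 0.0, 0.0]
   [24.0, 0.0, 0.0, 0.0, 0.0, 0.0]
 -> (520, -10, 73, 0)
   [0.0, -24.0, 12.0, 0.0, 0.0, 0.0]
   [0.0, -24.0, 12.0, 0.0, 0.0, 0.0]
   [0.0, -24.0, 12.0, 0.0, 0.0, 0.0]
 -> (448, -46, 73, 0)
   [-24.0, 0.0, 0.0, 0.0, 0.0, 0.0]
   [-24.0, 0.0, 0.0, 0.0, 0.0, 0.0]
 -> (448, -46, 120, 0)
   [-12.0, 9.0, -3.0, -0.157, -0.0, -0.0]
   [-12.0, 9.0, -1.0, -0.157, -0.0, -0.0]
   [-12.0, 10.0, 0.0, -0.157, -0.0, -0.0]
   [-12.0, 9.0, 2.0, -0.157, -0.0, -0.0]
   [-12.0, 9.0, 3.0, -0.157, -0.0, -0.0]
   [-12.0, 8.0, 5.0, -0.157, -0.0, -0.0]
   [-12.0, 8.0, 6.0, -0.157, -0.0, -0.0]
   [-12.0, 6.0, 7.0, -0.157, -0.0, -0.0]
   [-12.0, 5.0, 8.0, -0.157, -0.0, -0.0]
   [-12.0, 4.0, 9.0, -0.157, -0.0, -0.0]
 -> (540, -20, 240, 90)
```

>>> send_rows:
  moves:
    - [0, 23, 3, 0, 0, 0, 0]
    - [0, 25, 0, 0, 0, 0, 0]
    - [0, 0, -12, 6, 0, 0, 0]
    - [0, 0, -12, 6, 0, 0, 0]
    - [0, 0, -12, 6, 0, 0, 0]
    - [0, 0, -12, 6, 0, 0, 0]
    - [0, 0, -12, 6, 0, 0, 0]
    - [0, 0, -10, 5, 0, 0, 0]
    - [0, -24, 0, 0, 0, 0, 0]
    - [0, -24, 0, 0, 0, 0, 0]

```text
clock: 9.02
position: [0.4427, -0.044, 0.127]
eef_rot: [74.7, 89.2, -15.4]
force: [0.9, 0.3, 0.5]
opening: 0.0
```

>>> send_rows:
  moves:
    - [1, -14, 9, -3, -0.157, 0, 0]
    - [1, -14, 9, -1, -0.157, 0, 0]
    - [1, -14, 10, 0, -0.157, 0, 0]
    - [1, -14, 9, 2, -0.157, 0, 0]
    - [1, -14, 9, 3, -0.157, 0, 0]
    - [1, -14, 8, 5, -0.157, 0, 0]
    - [1, -14, 8, 6, -0.157, 0, 0]
    - [1, -14, 6, 7, -0.157, 0, 0]
    - [1, -14, 5, 8, -0.157, 0, 0]
    - [1, -14, 4, 9, -0.157, 0, 0]

```text
clock: 10.28
position: [0.5305, -0.0177, 0.2741]
eef_rot: [-16.1, 89.1, -13.5]
force: [0.1, -0.1, -0.2]
opening: 0.0853
```

```bash
cat >> h.py <<'E'
def frames(W,p,d,show=False):
    """shut frames: dark brown blocks with top at 16 mm"""
    hsv=cv2.cvtColor(p,cv2.COLOR_BGR2HSV)
    m=(W[...,2]>.011)&(W[...,2]<.022)&(d>0)&(hsv[...,2]<130)&(hsv[...,0]<25)&(W[...,0]>.35)&(W[...,0]<.85)&(abs(W[...,1])<.42)
    m=cv2.morphologyEx(m.astype(np.uint8),cv2.MORPH_OPEN,np.ones((2,2)))
    k,l,st,c=cv2.connectedComponentsWithStats(m)
    for i in range(1,k):
        if st[i,4]<120: continue
        P=W[l==i]; r=cv2.minAreaRect((P[:,:2]*1000).astype(np.float32)); a=r[2]+(90 if r[1][0]<r[1][1] else 0)
        print("frame pix",np.round(c[i]),st[i,4],"c",np.round(r[0],1),"size",np.round(sorted(r[1]),1),"long axis deg",round((a+90)%180-90,1),"z",np.round(np.median(P[:,2]),4))
E
python3 - <<'E'
from h import *
plan([])
for n in("side","scene","wrist"):
    p,d,K,V=grab(n); print(n); frames(cloud(d,K,V),p,d)
    cv2.imwrite(f"pics/{n}2.png",p)
    if n=="wrist": print(np.round(-V[:3,:3].T@V[:3,3],3))
a,b=[cv2.imread(f"pics/{n}2.png") for n in("side","wrist")]
cv2.imwrite("pics/c2.png",cv2.resize(np.hstack([a,b]),(800,300)))
E
```

```text
t 10.28 tcp [530.5 -17.7 274.1] y-yaw 92.6 F [ 0.1 -0.1 -0.2] open 85.3
side
frame pix [225. 195.] 361 c [596.2 187.2] size [ 77.3 933.6] long axis deg -80.6 z 0.0146
frame pix [322. 207.] 397 c [469.7 197.3] size [ 74.4 885.6] long axis deg 83.6 z 0.0149
frame pix [315. 251.] 579 c [481.1 272. ] size [ 83.  734.3] long axis deg 83.4 z 0.0149
frame pix [214. 262.] 651 c [590.3 307.8] size [ 82.6 696.7] long axis deg -78.8 z 0.0149
frame pix [294. 333.] 230 c [473.  179.4] size [ 46.3 114.1] long axis deg -31.2 z 0.0141
frame pix [283. 404.] 286 c [492.8 469.6] size [114.8 343.8] long axis deg -89.8 z 0.0144
scene
frame pix [280. 208.] 331 c [ 839.9 -260.2] size [ 77.7 957.5] long axis deg -29.3 z 0.0148
frame pix [221. 222.] 356 c [ 828.  -338.4] size [ 52. 928.] long axis deg -18.5 z 0.0149
frame pix [337. 249.] 462 c [ 955.4 -203. ] size [ 56.6 821.2] long axis deg -34.8 z 0.0152
frame pix [246. 290.] 611 c [ 959.1 -330.9] size [ 55.9 683.3] long axis deg -17.6 z 0.0153
wrist
frame pix [127.  83.] 2840 c [ 451.8 -133.6] size [ 71.8 215. ] long axis deg 74.2 z 0.0169
frame pix [262. 105.] 2562 c [449.7 -42. ] size [53.6 68.7] long axis deg 27.0 z 0.0171
frame pix [431. 143.] 357 c [447.8  96.2] size [104.7 208.3] long axis deg 62.7 z 0.0199
frame pix [531. 157.] 553 c [497.5 142.5] size [103.2 325.5] long axis deg -89.8 z 0.019
frame pix [292. 259.] 1708 c [577.2  11.2] size [ 79.1 257.2] long axis deg -3.5 z 0.0171
frame pix [123. 259.] 1312 c [ 563.1 -155.5] size [ 73.7 349.2] long axis deg -37.3 z 0.0167
[ 0.446 -0.02   0.426]
```

View pics/c2.png

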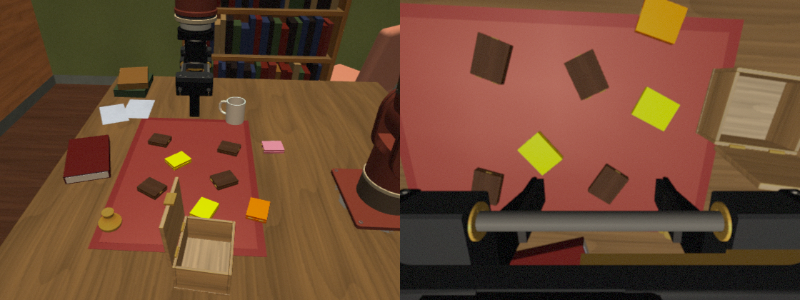

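The left half shows all four frames shut (dark blocks). In the wrist half they are at (491,58), (586,74), (488,185) and (608,183), and the case is at (750,110). Next I'll measure them properly.

```bash
sed -i '/^def frames/,$d' h.py; cat >> h.py <<'E'
def ray(uv,K,V,z):
    uv=np.asarray(uv,float).reshape(-1,2); D=np.c_[(uv-K[:2,2])/[K[0,0],K[1,1]],np.ones(len(uv))]@V[:3,:3]; o=-V[:3,:3].T@V[:3,3]
    return (o+D*((z-o[2])/D[:,2])[:,None])*1000
def frames(p,d,K,V,z=.016,zlo=.011,zhi=.022):
    """dark brown tops: colour + depth mask, contour cast onto the top plane"""
    hsv=cv2.cvtColor(p,cv2.COLOR_BGR2HSV); W=cloud(d,K,V); out=[]
    m=(W[...,2]>zlo)&(W[...,2]<zhi)&(d>0)&(hsv[...,2]<130)&(hsv[...,0]<25)
    m=cv2.morphologyEx(m.astype(np.uint8),cv2.MORPH_OPEN,np.ones((5,5)))
    for c in cv2.findContours(m,cv2.RETR_EXTERNAL,cv2.CHAIN_APPROX_NONE)[0]:
        if cv2.contourArea(c)<250: continue
        P=ray(c,K,V,z)[:,:2]; r=cv2.minAreaRect(P.astype(np.float32)); s=sorted(r[1])
        if s[0]<40 or s[1]>85: continue
        a=r[2]+(90 if r[1][0]<r[1][1] else 0)
        print("frame pix",c.mean(0)[0].round(),"c",np.round(r[0],1),"size",np.round(s,1),"long axis",round((a+90)%180-90,1),"fill",round(cv2.contourArea(P.astype(np.float32))/s[0]/s[1],2),"z",np.round(np.median(W[...,2][m>0]),4))
E
python3 - <<'E'
from h import *
for n in("wrist","side","scene"):
    p,d,K,V=grab(n); W=cloud(d,K,V); print(n); frames(p,d,K,V)
    m=(abs(W[...,2]-.0785)<.003)&(d>0)&(abs(W[...,0]-.495)<.09)&(abs(W[...,1]-.235)<.09)
    m=cv2.morphologyEx(m.astype(np.uint8),cv2.MORPH_OPEN,np.ones((2,2)))>0
    P=W[m]*1000; r=cv2.minAreaRect(P[:,:2].astype(np.float32)); print("rim",m.sum(),[np.round(v,1) for v in r])
    m=(W[...,2]>.09)&(W[...,2]<.25)&(d>0)&(abs(W[...,0]-.57)<.06)&(abs(W[...,1]-.235)<.085)
    P=W[m]*1000; print("lid",m.sum(), np.round(P.min(0)) if len(P) else "",np.round(P.max(0)) if len(P) else "")
    if len(P)>50:
        for lo,hi in((90,110),(130,150),(165,185),(185,200)):
            q=P[(P[:,2]>lo)&(P[:,2]<hi)]
            if len(q): print("   z",lo,hi,"mean",q.mean(0).round(1),"y",np.percentile(q[:,1],[2,98]).round(1))
E
```

```text
wrist
frame pix [123. 262.] c [ 668.7 -239. ] size [55.2 71.3] long axis -13.8 fill 0.66 z 0.017
frame pix [292. 259.] c [652.8   4.2] size [55.  70.9] long axis -31.5 fill 0.93 z 0.017
frame pix [261. 105.] c [448.1 -43.6] size [53.4 67.6] long axis 27.0 fill 0.93 z 0.017
frame pix [125.  83.] c [ 429.7 -204.9] size [55.8 68.4] long axis -18.5 fill 0.94 z 0.017
rim 1829 [array([495.4, 178. ]), array([403.9, 133.8]), np.float64(84.6)]
lid 4374 [544. 162.  90.] [561. 292. 197.]
   z 90 110 mean [549.8 218.3 100.2] y [163.3 284. ]
   z 130 150 mean [552.  202.4 140.1] y [162.8 252.3]
   z 165 185 mean [553.9 187.9 175. ] y [162.3 224.4]
   z 185 200 mean [555.7 180.3 191.9] y [162.3 208.6]
side
frame pix [213. 262.] c [651.3   7. ] size [56.6 71.2] long axis -31.5 fill 0.89 z 0.015
frame pix [314. 250.] c [446.7 -40.4] size [57.3 69.6] long axis 26.7 fill 0.86 z 0.015
frame pix [321. 206.] c [ 427.1 -202.1] size [57.8 69.7] long axis -18.5 fill 0.85 z 0.015
frame pix [224. 194.] c [ 667.6 -236.8] size [57.5 70.4] long axis -13.1 fill 0.85 z 0.015
rim 972 [array([514.8, 366.7]), array([
[... 297 characters left out ...]

frame pix [245. 289.] c [ 674.7 -243.6] size [52.9 69.3] long axis -14.7 fill 0.89 z 0.0153
frame pix [336. 248.] c [6.578e+02 1.000e-01] size [54.1 65.6] long axis -28.0 fill 0.89 z 0.0153
frame pix [220. 221.] c [ 434.9 -208.7] size [51.  70.7] long axis -20.1 fill 0.9 z 0.0153
frame pix [278. 207.] c [453.9 -47.8] size [57.1 67.4] long axis 26.5 fill 0.77 z 0.0153
rim 51 [array([477.8, 181. ]), array([ 66.6, 149. ]), np.float64(50.4)]
lid 1584 [546. 158.  90.] [574. 296. 200.]
   z 90 110 mean [559.1 225.6 100.2] y [160.  292.2]
   z 130 150 mean [562.3 223.2 139.9] y [160.2 290.7]
   z 165 185 mean [565.1 223.3 175.1] y [160.9 291. ]
   z 185 200 mean [564.4 224.3 192. ] y [161.5 291.6]
```

```bash
python3 - <<'E'
from h import *
plan([(448,-43,110,117),(448,-43,17,117)])
E
```

```text
t 10.57 tcp [529.8 -17.9 272.9] y-yaw 92.1 F [-1.6  0.6  0.5] open 86.5
   [32.0, -4.0, -17.0, -0.087, 0.003, 0.001]
   [32.0, -3.0, -17.0, -0.087, 0.003, 0.001]
   [32.0, -1.0, -17.0, -0.087, 0.003, 0.001]
   [32.0, 0.0, -17.0, -0.087, 0.003, 0.001]
   [33.0, 2.0, -17.0, -0.087, 0.003, 0.001]
 -> (448, -43, 110, 117)
   [31.0, 0.0, 0.0, 0.0, 0.0, 0.0]
   [31.0, 0.0, 0.0, 0.0, 0.0, 0.0]
   [31.0, 0.0, 0.0, 0.0, 0.0, 0.0]
 -> (448, -43, 17, 117)
```

>>> send_rows:
  moves:
    - [1, 32, -4, -17, -0.087, 0.003, 0.001]
    - [1, 32, -3, -17, -0.087, 0.003, 0.001]
    - [1, 32, -1, -17, -0.087, 0.003, 0.001]
    - [1, 32, 0, -17, -0.087, 0.003, 0.001]
    - [1, 32, 2, -17, -0.087, 0.003, 0]
    - [1, 0, 0, 0, 0, 0, 0]

```text
clock: 11.32
position: [0.442, -0.0435, 0.105]
eef_rot: [-170.8, 89.6, -143.8]
force: [-0.4, 1.1, 0.7]
opening: 0.087
```

```bash
python3 - <<'E'
from h import *
plan([(448,-43,60,117),(448,-43,17,117)],step=25)
p,d,K,V=grab("wrist"); frames(p,d,K,V); cv2.imwrite("pics/w3.png",p)
E
```

```text
t 11.32 tcp [442.  -43.5 105. ] y-yaw 117.0 F [-0.4  1.1  0.7] open 87.0
   [22.0, -1.0, 3.0, -0.0, -0.003, 0.0]
   [22.0, -1.0, 3.0, -0.0, -0.003, 0.0]
 -> (448, -43, 60, 117)
   [22.0, 0.0, 0.0, 0.0, 0.0, 0.0]
   [22.0, 0.0, 0.0, 0.0, 0.0, 0.0]
 -> (448, -43, 17, 117)
frame pix [275. 223.] c [447.5 -44.1] size [53.9 67.8] long axis 27.0 fill 0.98 z 0.017
frame pix [ 86. 107.] c [ 429.1 -205.2] size [55.5 69.3] long axis -18.6 fill 0.97 z 0.017
```

>>> send_rows:
  moves:
    - [1, 22, -1, 3, 0, 0, 0]
    - [1, 22, 0, 2, 0, 0, 0]
    - [1, 22, 0, 0, 0, 0, 0]
    - [1, 20, 0, 0, 0, 0, 0]
    - [1, 0, 0, 0, 0, 0, 0]

```text
clock: 12.0
position: [0.4593, -0.041, 0.0268]
eef_rot: [-39.5, 89.2, -13.4]
force: [-0.1, 0.4, -0.1]
opening: 0.087
```

```bash
python3 - <<'E'
from h import *
plan([(448,-44,17,117)])
E
```

```text
t 12.0 tcp [459.3 -41.   26.8] y-yaw 116.1 F [-0.1  0.4 -0.1] open 87.0
   [10.0, 2.0, -12.0, -0.015, 0.01, 0.009]
 -> (448, -44, 17, 117)
```

>>> send_rows:
  moves:
    - [1, 5, 1, -6, -0.01, 0.005, 0.005]
    - [1, 3, 1, -5, 0, 0.005, 0.005]
    - [1, 0, 0, 0, 0, 0, 0]

```text
clock: 12.38
position: [0.4506, -0.0443, 0.0213]
eef_rot: [-2.4, 89.8, 24.2]
force: [-0.4, -0.1, 0.1]
opening: 0.0872
```

```bash
python3 - <<'E'
from h import *
plan([(448,-44,17,117)])
E
```

```text
t 12.38 tcp [450.6 -44.3  21.3] y-yaw 116.6 F [-0.4 -0.1  0.1] open 87.2
   [4.0, 1.0, -2.0, -0.007, 0.004, 0.0]
 -> (448, -44, 17, 117)
```

>>> send_rows:
  moves:
    - [1, 3, 1, -2, -0.005, 0.004, 0]
    - [1, 1, 0, 0, 0, 0, 0]
    - [0.5, 0, 0, 0, 0, 0, 0]
    - [0.5, 0, 0, 0, 0, 0, 0]
    - [0.5, 0, 0, 0, 0, 0, 0]
    - [0.5, 0, 0, 0, 0, 0, 0]
    - [0.5, 0, 0, 0, 0, 0, 0]
    - [0.5, 0, 0, 0, 0, 0, 0]
    - [0.5, -30, 0, 0, 0, 0, 0]
    - [0.5, -30, 0, 0, 0, 0, 0]
    - [0.5, -30, 0, 0, 0, 0, 0]
    - [0.5, -30, 0, 0, 0, 0, 0]
  force: 20

```text
clock: 13.88
position: [0.4457, -0.0441, 0.1379]
eef_rot: [154.2, 89.6, -178.9]
force: [0.5, 0.0, -2.0]
opening: 0.0538
```

```bash
python3 - <<'E'
from h import *
plan([(480,170,200,85)])
p,d,K,V=grab("side"); frames(p,d,K,V); cv2.imwrite("pics/s3.png",p[150:330,130:400])
E
```

```text
t 13.88 tcp [445.7 -44.1 137.9] y-yaw 116.9 F [ 0.5  0.  -2. ] open 53.8
   [-10.0, 29.0, 21.0, 0.093, -0.001, -0.0]
   [-10.0, 31.0, 18.0, 0.093, -0.001, -0.0]
   [-10.0, 33.0, 15.0, 0.093, -0.001, -0.0]
   [-10.0, 34.0, 12.0, 0.093, -0.001, -0.0]
   [-10.0, 35.0, 9.0, 0.093, -0.001, -0.0]
   [-10.0, 36.0, 6.0, 0.093, -0.001, -0.0]
 -> (480, 170, 200, 85)
frame pix [213. 261.] c [651.6   7.1] size [57.1 70.7] long axis -31.5 fill 0.88 z 0.015
frame pix [223. 194.] c [ 667.5 -237.1] size [56.6 71.4] long axis -10.3 fill 0.82 z 0.015
```

>>> send_rows:
  moves:
    - [0.5, -10, 29, 21, 0.093, 0, 0]
    - [0.5, -10, 31, 18, 0.093, 0, 0]
    - [0.5, -10, 33, 15, 0.093, 0, 0]
    - [0.5, -10, 34, 12, 0.093, 0, 0]
    - [0.5, -10, 35, 9, 0.093, 0, 0]
    - [0.5, -10, 36, 6, 0.093, 0, 0]
    - [0.5, 0, 0, 0, 0, 0, 0]

```text
clock: 14.8
position: [0.4825, 0.1756, 0.2024]
eef_rot: [-170.0, 89.9, -176.3]
force: [0.4, -0.4, -1.9]
opening: 0.0539
```

```bash
cat >> h.py <<'E'
def rim(d,K,V):
    W=cloud(d,K,V)*1000
    m=(abs(W[...,2]-78.5)<4)&(d>0)&(abs(W[...,0]-495)<90)&(abs(W[...,1]-235)<90)
    m=cv2.morphologyEx(m.astype(np.uint8),cv2.MORPH_OPEN,np.ones((3,3)))
    c=np.vstack(cv2.findContours(m,cv2.RETR_EXTERNAL,cv2.CHAIN_APPROX_NONE)[0]); P=ray(c,K,V,.078)[:,:2]
    r=cv2.minAreaRect(P.astype(np.float32)); print("rim",m.sum(),[np.round(v,1) for v in r]); return m
E
python3 - <<'E'
from h import *
plan([])
p,d,K,V=grab("wrist"); m=rim(d,K,V)
W=cloud(d,K,V)*1000
f=(abs(W[...,2]-6)<3)&(abs(W[...,0]-495)<60)&(abs(W[...,1]-235)<70)&(d>0)
c=np.argwhere(cv2.morphologyEx(f.astype(np.uint8),cv2.MORPH_OPEN,np.ones((5,5))))[:,::-1]
print("floor",np.round(cv2.minAreaRect(ray(c,K,V,.006)[:,:2].astype(np.float32))[0],1),cv2.minAreaRect(ray(c,K,V,.006)[:,:2].astype(np.float32))[1:])
v=p.copy(); v[m>0]=(0,255,0); cv2.imwrite("pics/w4.png",v)
E
```

```text
t 14.8 tcp [482.5 175.6 202.4] y-yaw 83.7 F [ 0.4 -0.4 -1.9] open 53.9
rim 2784 [array([492.1, 236.5]), array([135.6, 118.6]), np.float64(84.9)]
floor [495.4 237.5] ((125.75210571289062, 95.766845703125), 83.73384857177734)
```

View pics/w4.png

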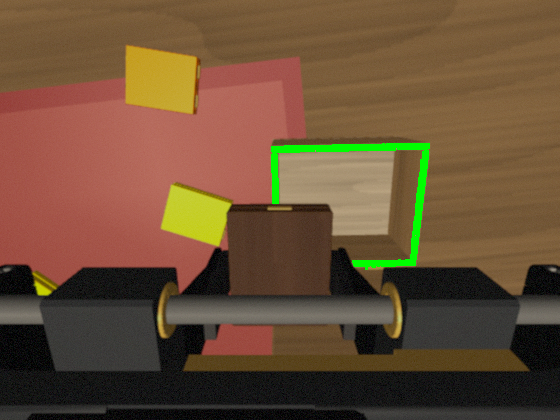

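The overlay (green rim, corners at about (275,148), (428,146), (415,262)) matches the case. The frame is held square at (280,250).

```bash
python3 - <<'E'
from h import *
plan([(488,236.5,150,85),(488,236.5,60,85)],step=30)
E
```

```text
t 14.85 tcp [482.2 173.6 201.8] y-yaw 83.7 F [-1.  -0.2 -2.5] open 53.7
   [17.0, 21.0, -0.0, -0.008, -0.001, 0.001]
   [17.0, 21.0, -0.0, -0.008, -0.001, 0.001]
   [17.0, 21.0, -0.0, -0.008, -0.001, 0.001]
 -> (488, 236.5, 150, 85)
   [30.0, 0.0, 0.0, 0.0, 0.0, 0.0]
   [30.0, 0.0, 0.0, 0.0, 0.0, 0.0]
   [30.0, 0.0, 0.0, 0.0, 0.0, 0.0]
 -> (488, 236.5, 60, 85)
```

>>> send_rows:
  moves:
    - [0.5, 17, 21, 0, -0.008, 0, 0]
    - [0.5, 17, 21, 0, -0.008, 0, 0]
    - [0.5, 16, 19, 0, -0.008, 0, 0]
    - [0.5, 0, 0, 0, 0, 0, 0]
    - [0.5, 24, 0, 0, 0, 0, 0]
    - [0.5, 0, 0, 0, 0, 0, 0]

```text
clock: 15.6
position: [0.4876, 0.2349, 0.1215]
eef_rot: [-142.8, 89.5, -147.6]
force: [-0.9, 0.0, -1.9]
opening: 0.0538
```

```bash
python3 - <<'E'
from h import *
plan([(488,236.5,60,85),(488,236.5,25,85)],step=20)
E
```

```text
t 15.6 tcp [487.6 234.9 121.5] y-yaw 85.1 F [-0.9  0.  -1.9] open 53.8
   [15.0, 0.0, 0.0, 0.001, -0.002, 0.001]
   [15.0, 0.0, 0.0, 0.001, -0.002, 0.001]
   [15.0, 0.0, 0.0, 0.001, -0.002, 0.001]
   [15.0, 0.0, 0.0, 0.001, -0.002, 0.001]
 -> (488, 236.5, 60, 85)
   [18.0, 0.0, 0.0, 0.0, 0.0, 0.0]
   [18.0, 0.0, 0.0, 0.0, 0.0, 0.0]
 -> (488, 236.5, 25, 85)
```

>>> send_rows:
  moves:
    - [0.5, 15, 1, 0, 0, 0, 0]
    - [0.5, 15, 1, 0, 0, 0, 0]
    - [0.5, 15, 0, 0, 0, 0, 0]
    - [0.5, 15, 0, 0, 0, 0, 0]
    - [0.5, 15, 0, 0, 0, 0, 0]
    - [0.5, 10, 0, 0, 0, 0, 0]
    - [0.5, 0, 0, 0, 0, 0, 0]

```text
clock: 16.48
position: [0.4883, 0.2362, 0.032]
eef_rot: [-137.5, 89.6, -142.4]
force: [-0.6, -1.0, -2.5]
opening: 0.0538
```

```bash
python3 - <<'E'
from h import *
plan([(488,236.5,25,85)],step=20)
E
```

```text
t 16.48 tcp [488.3 236.2  32. ] y-yaw 85.1 F [-0.6 -1.  -2.5] open 53.8
   [7.0, 0.0, -0.0, 0.001, -0.005, 0.004]
 -> (488, 236.5, 25, 85)
```

>>> send_rows:
  moves:
    - [0.5, 4, 0, 0, 0, -0.004, 0.004]
    - [0.5, 3, 0, 0, 0, 0, 0]
    - [0.5, 1, 0, 0, 0, 0, 0]

```text
clock: 16.85
position: [0.4891, 0.2367, 0.0246]
eef_rot: [36.0, 89.9, 31.1]
force: [0.5, 0.2, -1.8]
opening: 0.0535
```

>>> send_rows:
  moves:
    - [0.5, 2, 0, 0, 0, 0, 0]
    - [0.5, 0, 0, 0, 0, 0, 0]

```text
clock: 17.1
position: [0.4897, 0.2369, 0.0239]
eef_rot: [26.5, 89.8, 21.6]
force: [-0.5, 0.6, -1.2]
opening: 0.0535
```

>>> send_rows:
  moves:
    - [0.78, 0, 0, 0, 0, 0, 0]
    - [0.78, 0, 0, 0, 0, 0, 0]
    - [0.78, 0, 0, 0, 0, 0, 0]
    - [0.78, -15, 0, 0, 0, 0, 0]
    - [0.78, -25, 0, 0, 0, 0, 0]
    - [0.78, -35, 0, 0, 0, 0, 0]
    - [0.78, -40, 0, 0, 0, 0, 0]
    - [0.78, -40, 0, 0, 0, 0, 0]
    - [0.78, 0, 0, 0, 0, 0, 0]

```text
clock: 18.23
position: [0.4897, 0.2375, 0.1895]
eef_rot: [33.2, 89.6, 28.3]
force: [0.7, -0.3, -1.1]
opening: 0.0677
```

```bash
python3 - <<'E'
from h import *
p,d,K,V=grab("wrist"); rim(d,K,V); frames(p,d,K,V,z=.022,zlo=.015,zhi=.03)
cv2.imwrite("pics/w5.png",p)
p,d,K,V=grab("side"); frames(p,d,K,V)
plan([(480,60,180,85),(440,-150,140,73)])
E
```

```text
rim 3641 [array([492.1, 236.7]), array([135.6, 117.6]), np.float64(85.1)]
frame pix [279. 191.] c [488.6 237.6] size [53.8 67.8] long axis -4.9 fill 0.97 z 0.0231
frame pix [212. 262.] c [652.1   7. ] size [55.8 70.3] long axis -30.4 fill 0.8 z 0.015
frame pix [224. 194.] c [ 667.6 -236.7] size [57.5 69.8] long axis -15.3 fill 0.87 z 0.015
t 18.32 tcp [488.2 236.6 186. ] y-yaw 85.1 F [-0.4  0.5 -0.7] open 68.2
   [1.0, -35.0, 1.0, 0.0, 0.0, -0.0]
   [1.0, -35.0, 1.0, 0.0, 0.0, -0.0]
   [1.0, -35.0, 1.0, 0.0, 0.0, -0.0]
   [1.0, -35.0, 1.0, 0.0, 0.0, -0.0]
   [1.0, -35.0, 1.0, 0.0, 0.0, -0.0]
 -> (480, 60, 180, 85)
   [7.0, -35.0, -4.0, 0.035, 0.0, 0.0]
   [7.0, -36.0, -2.0, 0.035, 0.0, 0.0]
   [7.0, -36.0, -1.0, 0.035, 0.0, 0.0]
   [7.0, -36.0, 0.0, 0.035, 0.0, 0.0]
   [7.0, -36.0, 1.0, 0.035, 0.0, 0.0]
   [7.0, -36.0, 3.0, 0.035, 0.0, 0.0]
 -> (440, -150, 140, 73)
```

View pics/w5.png

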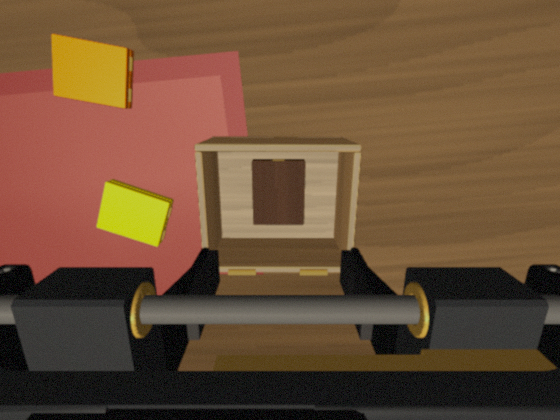

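The first frame lies flat and square in the case at (278,191). B is missing from the side detection, so I'll look for it from close by.

>>> send_rows:
  moves:
    - [1, 0, -38, 1, 0, 0, 0]
    - [1, 0, -38, 1, 0, 0, 0]
    - [1, 0, -38, 1, 0, 0, 0]
    - [1, 0, -38, 1, 0, 0, 0]
    - [1, 0, -38, 1, 0, 0, 0]
    - [1, 3, -35, -4, 0.035, 0, 0]
    - [1, 3, -35, -2, 0.035, 0, 0]
    - [1, 3, -35, -1, 0.035, 0, 0]
    - [1, 3, -35, 0, 0.035, 0, 0]
    - [1, 3, -35, 1, 0.035, 0, 0]
    - [1, 0, 0, 0, 0, 0, 0]

```text
clock: 19.7
position: [0.4326, -0.1369, 0.1579]
eef_rot: [-166.9, 88.7, 177.9]
force: [0.3, 0.5, 1.1]
opening: 0.0871
```

```bash
python3 - <<'E'
from h import *
plan([(433,-204,110,72)])
for n in("wrist","side","scene"):
  p,d,K,V=grab(n); print(n); frames(p,d,K,V)
E
```

```text
t 19.7 tcp [ 432.6 -136.9  157.9] y-yaw 74.8 F [0.3 0.5 1.1] open 87.1
   [16.0, -21.0, 6.0, 0.017, -0.007, 0.002]
   [16.0, -21.0, 7.0, 0.017, -0.007, 0.002]
   [16.0, -21.0, 7.0, 0.017, -0.007, 0.002]
 -> (433, -204, 110, 72)
wrist
frame pix [205. 217.] c [ 426.6 -210.1] size [54.5 69.6] long axis -18.1 fill 0.94 z 0.017
side
frame pix [212. 261.] c [651.6   7. ] size [57.2 70.7] long axis -31.3 fill 0.89 z 0.0149
frame pix [322. 204.] c [ 425.4 -206. ] size [59.3 68.8] long axis -18.4 fill 0.83 z 0.0149
frame pix [224. 194.] c [ 667.3 -236.7] size [57.6 69.6] long axis -14.2 fill 0.84 z 0.0149
scene
frame pix [245. 289.] c [ 675.1 -243.9] size [53.  70.3] long axis -14.3 fill 0.9 z 0.0153
frame pix [337. 248.] c [ 6.583e+02 -4.000e-01] size [53.3 69.9] long axis -31.3 fill 0.92 z 0.0153
frame pix [218. 221.] c [ 432.5 -213.2] size [51.1 70.7] long axis -19.9 fill 0.91 z 0.0153
```

>>> send_rows:
  moves:
    - [1, 16, -22, 2, 0.017, 0, 0]
    - [1, 16, -22, 2, 0.017, 0, 0]
    - [1, 16, -22, 2, 0.017, 0, 0]
    - [1, 10, -4, 1, 0, 0, 0]
    - [1, 0, 0, 0, 0, 0, 0]

```text
clock: 20.48
position: [0.4188, -0.2054, 0.0955]
eef_rot: [-167.0, 88.7, 175.2]
force: [-0.1, 0.2, 1.1]
opening: 0.0867
```

```bash
python3 - <<'E'
from h import *
p,d,K,V=grab("wrist"); frames(p,d,K,V)
plan([(427,-210,50,72),(427,-210,17,72)],step=20)
E
```

```text
frame pix [277. 235.] c [ 426.7 -210.8] size [53.9 68.9] long axis -18.3 fill 0.96 z 0.0171
t 20.52 tcp [ 419.1 -205.4   96. ] y-yaw 72.3 F [0.2 0.4 0.1] open 87.0
   [15.0, -1.0, 3.0, 0.001, -0.007, 0.002]
   [15.0, -1.0, 3.0, 0.001, -0.007, 0.002]
   [15.0, -1.0, 3.0, 0.001, -0.007, 0.002]
 -> (427, -210, 50, 72)
   [16.0, 0.0, 0.0, 0.0, 0.0, 0.0]
   [16.0, 0.0, 0.0, 0.0, 0.0, 0.0]
 -> (427, -210, 17, 72)
```

>>> send_rows:
  moves:
    - [1, 15, -1, 3, 0, -0.007, 0.002]
    - [1, 15, -1, 2, 0, -0.007, 0.002]
    - [1, 15, -1, 0, 0, -0.007, 0.002]
    - [1, 16, 0, 0, 0, 0, 0]
    - [1, 14, 0, 0, 0, 0, 0]
    - [1, 0, 0, 0, 0, 0, 0]

```text
clock: 21.28
position: [0.4265, -0.2067, 0.0209]
eef_rot: [24.3, 89.7, 6.9]
force: [0.2, 0.0, -0.7]
opening: 0.0865
```

```bash
python3 - <<'E'
from h import *
plan([(427,-210.5,17,71.7)],step=20)
E
```

```text
t 21.27 tcp [ 426.5 -206.7   20.9] y-yaw 72.6 F [ 0.2  0.  -0.7] open 86.5
   [4.0, -3.0, 2.0, 0.016, 0.005, -0.002]
 -> (427, -210.5, 17, 71.7)
```

>>> send_rows:
  moves:
    - [1, 3, -3, 2, 0.015, 0.004, -0.002]
    - [1, 1, 0, 0, 0, 0, 0]
    - [0.5, 0, 0, 0, 0, 0, 0]
    - [0.5, 0, 0, 0, 0, 0, 0]
    - [0.5, 0, 0, 0, 0, 0, 0]
    - [0.5, 0, 0, 0, 0, 0, 0]
    - [0.5, 0, 0, 0, 0, 0, 0]

```text
clock: 22.15
position: [0.4287, -0.2109, 0.0181]
eef_rot: [-1.1, 89.8, -19.4]
force: [-0.3, -0.3, -0.6]
opening: 0.0539
```

```bash
python3 - <<'E'
from h import *
plan([(433,-209,150,72),(475,60,190,82),(488,200,190,85)],step=40)
E
```

```text
t 22.15 tcp [ 428.7 -210.9   18.1] y-yaw 71.7 F [-0.3 -0.3 -0.6] open 53.9
   [-33.0, 1.0, 1.0, -0.001, 0.001, 0.0]
   [-33.0, 1.0, 1.0, -0.001, 0.001, 0.0]
   [-33.0, 1.0, 1.0, -0.001, 0.001, 0.0]
   [-33.0, 1.0, 1.0, -0.001, 0.001, 0.0]
 -> (433, -209, 150, 72)
   [-6.0, 38.0, -6.0, -0.025, 0.0, 0.0]
   [-6.0, 39.0, -5.0, -0.025, 0.0, 0.0]
   [-6.0, 39.0, -4.0, -0.025, 0.0, 0.0]
   [-6.0, 39.0, -3.0, -0.025, 0.0, 0.0]
   [-6.0, 39.0, -2.0, -0.025, 0.0, 0.0]
   [-6.0, 39.0, -1.0, -0.025, 0.0, 0.0]
   [-6.0, 39.0, -0.0, -0.025, 0.0, 0.0]
 -> (475, 60, 190, 82)
   [0.0, 35.0, -2.0, -0.013, 0.0, 0.0]
   [0.0, 35.0, -1.0, -0.013, 0.0, 0.0]
   [0.0, 35.0, -1.0, -0.013, 0.0, 0.0]
   [0.0, 35.0, -0.0, -0.013, 0.0, 0.0]
 -> (488, 200, 190, 85)
```

>>> send_rows:
  moves:
    - [0.5, -33, 0, 0, 0, 0, 0]
    - [0.5, -33, 0, 0, 0, 0, 0]
    - [0.5, -33, 0, 0, 0, 0, 0]
    - [0.5, -33, 0, 0, 0, 0, 0]
    - [0.5, -6, 38, -3, -0.025, 0, 0]
    - [0.5, -6, 39, -3, -0.025, 0, 0]
    - [0.5, -6, 39, -3, -0.025, 0, 0]
    - [0.5, -6, 39, -3, -0.025, 0, 0]
    - [0.5, -6, 39, -2, -0.025, 0, 0]
    - [0.5, -6, 39, -1, -0.025, 0, 0]
    - [0.5, -6, 39, 0, -0.025, 0, 0]
    - [0.5, 0, 35, -1, -0.013, 0, 0]
    - [0.5, 0, 35, 0, -0.013, 0, 0]
    - [0.5, 0, 35, 0, -0.013, 0, 0]
    - [0.5, 0, 35, 0, -0.013, 0, 0]
    - [0.5, 0, 0, 0, 0, 0, 0]

```text
clock: 24.15
position: [0.4931, 0.209, 0.1946]
eef_rot: [-176.9, 89.8, 178.1]
force: [0.3, -0.7, -1.6]
opening: 0.0538
```

```bash
python3 - <<'E'
from h import *
plan([(490,237.5,120,85.1),(490,237.5,60,85.1)],step=30)
E
```

```text
t 24.15 tcp [493.1 209.  194.6] y-yaw 85.0 F [ 0.3 -0.7 -1.6] open 53.8
   [25.0, 9.0, -2.0, -0.001, -0.001, 0.0]
   [25.0, 9.0, -2.0, -0.001, -0.001, 0.0]
   [25.0, 9.0, -2.0, -0.001, -0.001, 0.0]
 -> (490, 237.5, 120, 85.1)
   [30.0, 0.0, 0.0, 0.0, 0.0, 0.0]
   [30.0, 0.0, 0.0, 0.0, 0.0, 0.0]
 -> (490, 237.5, 60, 85.1)
```

>>> send_rows:
  moves:
    - [0.5, 25, 9, -2, 0, 0, 0]
    - [0.5, 25, 9, -2, 0, 0, 0]
    - [0.5, 25, 9, -1, 0, 0, 0]
    - [0.5, 20, 0, 0, 0, 0, 0]
    - [0.5, 15, 0, 0, 0, 0, 0]
    - [0.5, 15, 0, 0, 0, 0, 0]
    - [0.5, 0, 0, 0, 0, 0, 0]

```text
clock: 25.02
position: [0.4904, 0.2313, 0.0648]
eef_rot: [-136.0, 89.7, -141.3]
force: [0.1, -0.8, -1.0]
opening: 0.0538
```

```bash
python3 - <<'E'
from h import *
plan([(490.5,237.5,42,85.1)],step=20)
E
```

```text
t 25.02 tcp [490.4 231.3  64.8] y-yaw 84.7 F [ 0.1 -0.8 -1. ] open 53.8
   [11.0, 3.0, -0.0, -0.004, -0.002, 0.002]
   [11.0, 3.0, -0.0, -0.004, -0.002, 0.002]
 -> (490.5, 237.5, 42, 85.1)
```

>>> send_rows:
  moves:
    - [0.5, 9, 3, 0, -0.004, 0, 0]
    - [0.5, 8, 3, 0, -0.004, 0, 0]
    - [0.5, 3, 0, 0, 0, 0, 0]
    - [0.5, 0, 0, 0, 0, 0, 0]

```text
clock: 25.52
position: [0.4919, 0.2382, 0.0448]
eef_rot: [-126.8, 89.8, -131.6]
force: [0.3, -0.4, -1.1]
opening: 0.0535
```

```bash
python3 - <<'E'
from h import *
plan([(490.5,237.5,40,85.1)],step=20)
E
```

```text
t 25.52 tcp [491.9 238.2  44.8] y-yaw 85.2 F [ 0.3 -0.4 -1.1] open 53.5
   [5.0, -1.0, -1.0, 0.001, -0.002, 0.002]
 -> (490.5, 237.5, 40, 85.1)
```

>>> send_rows:
  moves:
    - [0.5, 3, -1, -1, 0, 0, 0]
    - [0.5, 2, 0, 0, 0, 0, 0]
    - [0.5, 1, 0, 0, 0, 0, 0]

```text
clock: 25.9
position: [0.491, 0.2373, 0.0399]
eef_rot: [-117.3, 89.8, -122.1]
force: [-6.5, -2.0, 13.9]
opening: 0.0541
```

>>> send_rows:
  moves:
    - [0.5, -1, 0, 0, 0, 0, 0]
    - [0.78, 0, 0, 0, 0, 0, 0]
    - [0.78, 0, 0, 0, 0, 0, 0]
    - [0.78, 0, 0, 0, 0, 0, 0]
    - [0.78, -15, 0, 0, 0, 0, 0]
    - [0.78, -25, 0, 0, 0, 0, 0]
    - [0.78, -35, 0, 0, 0, 0, 0]
    - [0.78, -40, 0, 0, 0, 0, 0]
    - [0.78, -30, 0, 0, 0, 0, 0]
    - [0.78, 0, 0, 0, 0, 0, 0]

```text
clock: 27.15
position: [0.4917, 0.2382, 0.1963]
eef_rot: [2.4, 89.9, -2.4]
force: [-0.5, -0.3, -0.4]
opening: 0.0678
```

```bash
python3 - <<'E'
from h import *
p,d,K,V=grab("wrist"); rim(d,K,V); frames(p,d,K,V,z=.038,zlo=.03,zhi=.046); frames(p,d,K,V,z=.022,zlo=.015,zhi=.03)
cv2.imwrite("pics/w6.png",p[100:300,150:420])
for n in("side","scene"):
  p,d,K,V=grab(n); print(n); frames(p,d,K,V)
plan([(590,130,190,70),(640,30,190,60)])
E
```

```text
rim 3585 [array([491.9, 236.8]), array([135.7, 117.8]), np.float64(85.2)]
frame pix [279. 193.] c [488.7 238. ] size [53.5 67.9] long axis -4.8 fill 0.96 z 0.0393
side
frame pix [212. 262.] c [651.8   7.1] size [55.1 70.4] long axis -31.7 fill 0.84 z 0.0151
scene
frame pix [245. 289.] c [ 675.1 -244. ] size [53.5 70.3] long axis -14.5 fill 0.9 z 0.0154
frame pix [336. 248.] c [ 6.582e+02 -4.000e-01] size [52.6 70.3] long axis -32.0 fill 0.9 z 0.0154
t 27.3 tcp [490.1 237.2 192.4] y-yaw 85.2 F [-0.1 -0.9 -1. ] open 68.0
   [1.0, -25.0, 27.0, 0.066, -0.001, 0.001]
   [1.0, -23.0, 29.0, 0.066, -0.001, 0.001]
   [1.0, -21.0, 30.0, 0.066, -0.001, 0.001]
   [1.0, -19.0, 31.0, 0.066, -0.001, 0.001]
 -> (590, 130, 190, 70)
   [0.0, -26.0, 27.0, 0.058, 0.0, 0.0]
   [0.0, -24.0, 29.0, 0.058, 0.0, 0.0]
   [0.0, -22.0, 30.0, 0.058, 0.0, 0.0]
 -> (640, 30, 190, 60)
```

View pics/w6.png

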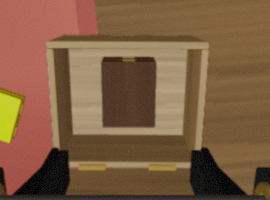

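The top frame sits square on the first, at crop (128,92). Next is frame D.

>>> send_rows:
  moves:
    - [0.9, 0, -40, 0, 0, 0, 0]
    - [0.9, 0, -40, 0, 0, 0, 0]
    - [0.9, 0, -40, 0, 0, 0, 0]
    - [1, 0, -35, 12, 0.08, 0, 0]
    - [1, 0, -22, 30, 0.08, 0, 0]
    - [1, 0, -20, 30, 0.08, 0, 0]
    - [1, 4, -20, 30, 0.08, 0, 0]
    - [1, 8, -20, 30, 0.08, 0, 0]
    - [1, 0, 0, 0, 0, 0, 0]

```text
clock: 28.42
position: [0.5761, -0.0399, 0.1678]
eef_rot: [-137.8, 88.7, -166.2]
force: [0.0, 0.0, 0.5]
opening: 0.0869
```

```bash
python3 - <<'E'
from h import *
plan([(653,4,110,58.5)])
for n in("wrist",):
  p,d,K,V=grab(n); print(n); frames(p,d,K,V)
E
```

```text
t 28.43 tcp [576.1 -39.9 167.8] y-yaw 61.7 F [0.  0.  0.5] open 86.9
   [19.0, 25.0, 16.0, 0.018, -0.006, 0.005]
   [19.0, 26.0, 15.0, 0.018, -0.006, 0.005]
   [19.0, 26.0, 15.0, 0.018, -0.006, 0.005]
 -> (653, 4, 110, 58.5)
wrist
frame pix [178. 356.] c [ 674.9 -232.7] size [50.3 50.7] long axis -27.6 fill 0.61 z 0.0169
frame pix [353. 243.] c [653.3   4. ] size [54.7 70. ] long axis -31.6 fill 0.76 z 0.0169
```

>>> send_rows:
  moves:
    - [1, 19, 25, 16, 0.018, -0.006, 0.005]
    - [1, 19, 26, 15, 0.018, -0.006, 0.005]
    - [1, 19, 24, 14, 0.018, -0.006, 0.005]
    - [1, 0, 0, 0, 0, 0, 0]

```text
clock: 28.98
position: [0.6496, 0.0116, 0.1066]
eef_rot: [176.9, 89.8, 146.0]
force: [0.1, -0.2, 0.5]
opening: 0.0869
```

```bash
python3 - <<'E'
from h import *
p,d,K,V=grab("wrist"); frames(p,d,K,V)
plan([(653,4,50,58.4),(653,4,18,58.4)],step=22)
E
```

```text
frame pix [272. 227.] c [654.1   4. ] size [53.9 68.7] long axis -31.3 fill 0.97 z 0.017
t 29.02 tcp [649.5  10.7 107.6] y-yaw 59.0 F [-0.7 -0.2  0.4] open 87.1
   [19.0, -1.0, 2.0, 0.004, -0.001, -0.0]
   [19.0, -1.0, 2.0, 0.004, -0.001, -0.0]
   [19.0, -1.0, 2.0, 0.004, -0.001, -0.0]
 -> (653, 4, 50, 58.4)
   [16.0, 0.0, 0.0, 0.0, 0.0, 0.0]
   [16.0, 0.0, 0.0, 0.0, 0.0, 0.0]
 -> (653, 4, 18, 58.4)
```

>>> send_rows:
  moves:
    - [1, 19, -1, 3, 0.004, 0, 0]
    - [1, 19, -1, 2, 0.004, 0, 0]
    - [1, 19, -1, 2, 0, 0, 0]
    - [1, 16, 0, 0, 0, 0, 0]
    - [1, 13, 0, 0, 0, 0, 0]
    - [1, 0, 0, 0, 0, 0, 0]

```text
clock: 29.78
position: [0.6518, 0.0025, 0.016]
eef_rot: [-162.1, 89.8, 166.4]
force: [0.2, 0.7, 0.3]
opening: 0.0871
```

```bash
python3 - <<'E'
from h import *
plan([(654,4,17,58.7)],step=22)
E
```

```text
t 29.77 tcp [651.8   2.5  16. ] y-yaw 58.5 F [0.2 0.7 0.3] open 87.1
   [-1.0, 2.0, 1.0, -0.004, -0.003, 0.001]
 -> (654, 4, 17, 58.7)
```

>>> send_rows:
  moves:
    - [1, -1, 2, 1, 0, 0, 0]
    - [0.5, 0, 0, 0, 0, 0, 0]
    - [0.5, 0, 0, 0, 0, 0, 0]
    - [0.5, 0, 0, 0, 0, 0, 0]
    - [0.5, 0, 0, 0, 0, 0, 0]
    - [0.5, 0, 0, 0, 0, 0, 0]

```text
clock: 30.52
position: [0.6555, 0.004, 0.0194]
eef_rot: [96.9, 89.9, 65.4]
force: [-0.6, 0.3, -0.8]
opening: 0.0536
```

```bash
python3 - <<'E'
from h import *
plan([(654,4,150,58.7),(500,20,190,85),(489,200,190,85)],step=35)
E
```

```text
t 30.52 tcp [655.5   4.   19.4] y-yaw 58.5 F [-0.6  0.3 -0.8] open 53.6
   [-33.0, -0.0, -0.0, -0.001, -0.0, -0.0]
   [-33.0, -0.0, -0.0, -0.001, -0.0, -0.0]
   [-33.0, -0.0, -0.0, -0.001, -0.0, -0.0]
   [-33.0, -0.0, -0.0, -0.001, -0.0, -0.0]
 -> (654, 4, 150, 58.7)
   [-8.0, -13.0, -28.0, -0.092, 0.0, 0.0]
   [-8.0, -11.0, -29.0, -0.092, 0.0, 0.0]
   [-8.0, -8.0, -30.0, -0.092, 0.0, 0.0]
   [-8.0, -5.0, -31.0, -0.092, 0.0, 0.0]
   [-8.0, -2.0, -31.0, -0.092, 0.0, 0.0]
 -> (500, 20, 190, 85)
   [0.0, 30.0, -4.0, 0.0, 0.0, 0.0]
   [0.0, 30.0, -4.0, 0.0, 0.0, 0.0]
   [0.0, 30.0, -4.0, 0.0, 0.0, 0.0]
   [0.0, 30.0, -4.0, 0.0, 0.0, 0.0]
   [0.0, 30.0, -4.0, 0.0, 0.0, 0.0]
   [0.0, 30.0, -4.0, 0.0, 0.0, 0.0]
 -> (489, 200, 190, 85)
```

>>> send_rows:
  moves:
    - [0.5, -33, 0, 0, 0, 0, 0]
    - [0.5, -33, 0, 0, 0, 0, 0]
    - [0.5, -33, 0, 0, 0, 0, 0]
    - [0.5, -33, 0, 0, 0, 0, 0]
    - [0.5, -8, -13, -28, -0.092, 0, 0]
    - [0.5, -8, -11, -29, -0.092, 0, 0]
    - [0.5, -8, -8, -30, -0.092, 0, 0]
    - [0.5, -8, -5, -31, -0.092, 0, 0]
    - [0.5, -8, -2, -31, -0.092, 0, 0]
    - [0.5, 0, 28, -5, 0, 0, 0]
    - [0.5, 0, 28, -4, 0, 0, 0]
    - [0.5, 0, 28, 0, 0, 0, 0]
    - [0.5, 0, 0, 0, 0, 0, 0]

```text
clock: 32.15
position: [0.4899, 0.1063, 0.1946]
eef_rot: [-173.6, 89.7, -177.9]
force: [0.4, -0.3, -2.7]
opening: 0.0537
```

```bash
python3 - <<'E'
from h import *
plan([(488,200,170,85.1),(490,237.5,120,85.1)],step=30)
E
```

```text
t 32.15 tcp [489.9 106.3 194.6] y-yaw 85.7 F [ 0.4 -0.3 -2.7] open 53.7
   [6.0, 23.0, -2.0, 0.002, -0.001, 0.0]
   [6.0, 23.0, -2.0, 0.002, -0.001, 0.0]
   [6.0, 23.0, -2.0, 0.002, -0.001, 0.0]
   [6.0, 23.0, -2.0, 0.002, -0.001, 0.0]
 -> (488, 200, 170, 85.1)
   [17.0, 13.0, -0.0, 0.0, 0.0, 0.0]
   [17.0, 13.0, -0.0, 0.0, 0.0, 0.0]
   [17.0, 13.0, -0.0, 0.0, 0.0, 0.0]
 -> (490, 237.5, 120, 85.1)
```

>>> send_rows:
  moves:
    - [0.5, 6, 23, -1, 0.002, 0, 0]
    - [0.5, 6, 23, -2, 0.002, 0, 0]
    - [0.5, 6, 23, -2, 0.002, 0, 0]
    - [0.5, 6, 23, -2, 0.002, 0, 0]
    - [0.5, 17, 13, 0, 0, 0, 0]
    - [0.5, 17, 12, 0, 0, 0, 0]
    - [0.5, 17, 11, 0, 0, 0, 0]
    - [0.5, 12, 0, 0, 0, 0, 0]
    - [0.5, 12, 0, 0, 0, 0, 0]
    - [0.5, 0, 0, 0, 0, 0, 0]

```text
clock: 33.4
position: [0.4955, 0.2305, 0.0894]
eef_rot: [-127.0, 89.7, -132.3]
force: [-0.3, 1.0, -0.4]
opening: 0.0537
```

```bash
python3 - <<'E'
from h import *
plan([(490,237.8,60,85.1)],step=15)
E
```

```text
t 33.4 tcp [495.5 230.5  89.4] y-yaw 84.7 F [-0.3  1.  -0.4] open 53.7
   [10.0, 2.0, -2.0, -0.002, -0.001, 0.001]
   [10.0, 2.0, -2.0, -0.002, -0.001, 0.001]
   [10.0, 2.0, -2.0, -0.002, -0.001, 0.001]
 -> (490, 237.8, 60, 85.1)
```

>>> send_rows:
  moves:
    - [0.5, 9, 3, -2, -0.003, 0, 0]
    - [0.5, 9, 3, -2, -0.003, 0, 0]
    - [0.5, 6, 2, -1, 0, 0, 0]
    - [0.5, 0, 0, 0, 0, 0, 0]

```text
clock: 33.9
position: [0.4954, 0.234, 0.0694]
eef_rot: [-61.1, 89.5, -66.4]
force: [0.3, 0.3, -1.3]
opening: 0.0537
```

```bash
python3 - <<'E'
from h import *
plan([(490,237.8,58,85.1)],step=15)
E
```

```text
t 33.9 tcp [495.4 234.   69.4] y-yaw 84.7 F [ 0.3  0.3 -1.3] open 53.7
   [11.0, 3.0, -6.0, -0.006, 0.004, 0.008]
 -> (490, 237.8, 58, 85.1)
```

>>> send_rows:
  moves:
    - [0.5, 4, 2, -5, -0.006, 0.004, 0.008]
    - [0.5, 3, 2, -3, 0, 0, 0]
    - [0.5, 0, 0, 0, 0, 0, 0]

```text
clock: 34.28
position: [0.4922, 0.2347, 0.0674]
eef_rot: [-12.6, 89.5, -17.8]
force: [-0.3, 0.7, 0.9]
opening: 0.054
```

```bash
python3 - <<'E'
from h import *
plan([(490,237.8,57,85.1)],step=15)
E
```

```text
t 34.27 tcp [492.2 234.7  67.4] y-yaw 84.8 F [-0.3  0.7  0.9] open 54.0
   [10.0, 3.0, -3.0, -0.005, 0.009, 0.002]
 -> (490, 237.8, 57, 85.1)
```

```bash
python3 - <<'E'
from h import *
a=grab("side")[0]; b=grab("wrist")[0]
cv2.imwrite("pics/c7.png",np.hstack([cv2.resize(a[140:420,160:440],(400,400)),cv2.resize(b[100:380,140:420],(400,400))]))
plan([])
print(np.round(env.state()["qpos"],1))
E
```

```text
t 34.38 tcp [492.2 234.9  67.1] y-yaw 84.9 F [-2.3 -3.8  9.3] open 53.9
[-14.   16.7 -18.8 108.7   6.9  55.3  48.9]
```

View pics/c7.png

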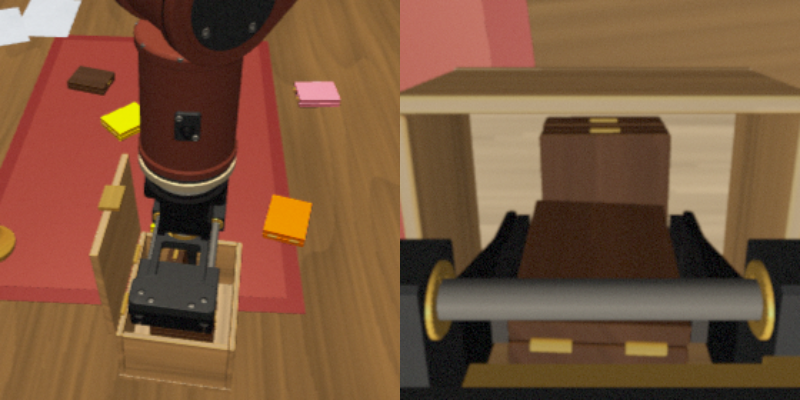

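The wrist half suggests the held frame is not level. Its near edge at (600,200) looks lower than its far edge at (600,330). My grip at TCP z 19 put the tips about 8 mm up, so I probably hold only the upper leaf and the lower one hangs. I'll lift, look, and regrasp on the desk.

>>> send_rows:
  moves:
    - [0.5, -15, 0, 0, 0, 0, 0]
    - [0.5, -20, 0, 0, 0, 0, 0]
    - [0.5, -30, 0, 0, 0, 0, 0]
    - [0.5, -35, 0, 0, 0, 0, 0]
    - [0.5, -30, 0, 0, 0, 0, 0]
    - [0.5, 0, -35, 0, 0, 0, 0]
    - [0.5, 0, -40, 0, 0, 0, 0]
    - [0.5, 0, -40, 0, 0, 0, 0]
    - [0.5, 0, -40, 0, 0, 0, 0]
    - [0.5, 0, 0, 0, 0, 0, 0]

```text
clock: 35.62
position: [0.473, 0.0795, 0.203]
eef_rot: [21.9, 89.8, 17.1]
force: [0.3, -0.3, -1.3]
opening: 0.0539
```

```bash
python3 - <<'E'
from h import *
p,d,K,V=grab("side"); W=cloud(d,K,V)*1000
q,R,s=pose(); q=q*1000
hsv=cv2.cvtColor(p,cv2.COLOR_BGR2HSV)
cv2.imwrite("pics/c8.png",cv2.resize(p[90:300,200:440],(600,525)))
plan([(580,-20,140,85)])
m=(hsv[...,2]<130)&(hsv[...,0]<25)&(hsv[...,1]>60)&(abs(W[...,0]-q[0])<70)&(abs(W[...,1]-q[1])<45)&(W[...,2]<q[2]+20)&(W[...,2]>90)
m=cv2.erode(m.astype(np.uint8),np.ones((3,3)))>0
P=W[m]-q
for lo in range(-60,60,15):
    t=P[(P[:,0]>=lo)&(P[:,0]<lo+15)]
    if len(t)>5: print(lo,len(t),"z rel tcp",np.percentile(t[:,2],[2,50,98]).round(0),"y",np.median(t[:,1]).round())
E
```

```text
t 35.67 tcp [473.   81.4 203.1] y-yaw 85.4 F [-0.2  0.2 -1.2] open 53.6
   [13.0, -19.0, 23.0, 0.001, 0.001, -0.0]
   [13.0, -18.0, 23.0, 0.001, 0.001, -0.0]
   [13.0, -18.0, 23.0, 0.001, 0.001, -0.0]
   [13.0, -18.0, 23.0, 0.001, 0.001, -0.0]
   [13.0, -18.0, 23.0, 0.001, 0.001, -0.0]
 -> (580, -20, 140, 85)
-15 8 z rel tcp [-26. -23. -21.] y 25.0
0 12 z rel tcp [-23. -14.  -4.] y 22.0
15 51 z rel tcp [-26.  -7.  11.] y 22.0
```

View pics/c8.png

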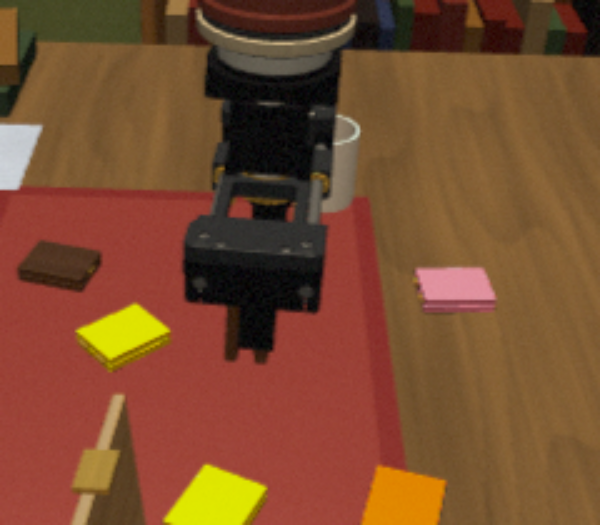

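The side view shows the held frame pitched steeply in the jaws: the brown edge at (233,330) is high and (262,355) is low. I'll set it on clear desk, let it flatten, and regrip lower and harder.

>>> send_rows:
  moves:
    - [0.5, 13, -19, 23, 0, 0, 0]
    - [0.5, 13, -18, 23, 0, 0, 0]
    - [0.5, 13, -18, 23, 0, 0, 0]
    - [0.5, 13, -18, 23, 0, 0, 0]
    - [0.5, 13, -18, 23, 0, 0, 0]
    - [0.5, 25, 0, 0, 0, 0, 0]
    - [0.5, 25, 0, 0, 0, 0, 0]
    - [0.5, 20, 0, 0, 0, 0, 0]
    - [0.5, 10, 0, 0, 0, 0, 0]
    - [0.5, 0, 0, 0, 0, 0, 0]

```text
clock: 36.92
position: [0.5864, -0.0029, 0.0547]
eef_rot: [76.2, 89.3, 72.7]
force: [0.3, -0.0, -2.0]
opening: 0.0535
```

```bash
python3 - <<'E'
from h import *
plan([])
p,d,K,V=grab("wrist"); cv2.imwrite("pics/w9.png",p[120:400,100:460])
E
```

```text
t 36.92 tcp [586.4  -2.9  54.7] y-yaw 86.5 F [ 0.3 -0.  -2. ] open 53.5
```

View pics/w9.png

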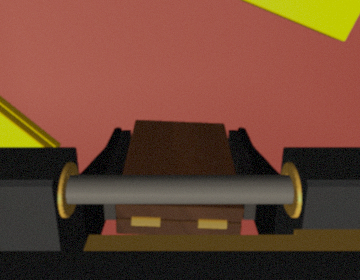

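The frame is gripped at crop (180,170) with its hinge end, brass at (180,222), tilted up. I'll lower it to contact and release.

>>> send_rows:
  moves:
    - [0.5, 8, 0, 0, 0, 0, 0]
    - [0.5, 6, 0, 0, 0, 0, 0]
    - [0.5, 5, 0, 0, 0, 0, 0]
    - [0.5, 4, 0, 0, 0, 0, 0]
    - [0.5, 0, 0, 0, 0, 0, 0]
  force: 8

```text
clock: 37.6
position: [0.5882, -0.0025, 0.0327]
eef_rot: [60.5, 89.2, 56.9]
force: [-0.3, -0.6, -1.4]
opening: 0.054
```

>>> send_rows:
  moves:
    - [0.5, 5, 0, 0, 0, 0, 0]
    - [0.5, 5, 0, 0, 0, 0, 0]
    - [0.5, 0, 0, 0, 0, 0, 0]

```text
clock: 37.98
position: [0.591, -0.0029, 0.0251]
eef_rot: [43.7, 89.0, 40.1]
force: [-0.4, 0.5, -1.7]
opening: 0.0541
```

>>> send_rows:
  moves:
    - [0.5, 4, 0, -2, 0, 0.01, 0]
    - [0.5, 4, 0, -2, 0, 0.01, 0]
    - [0.8, 0, 0, 0, 0, 0, 0]
    - [1, 0, 0, 0, 0, 0, 0]
    - [1, 0, 0, 0, 0, 0, 0]
    - [1, 0, 0, 0, 0, 0, 0]
    - [1, -20, 0, 0, 0, 0, 0]
    - [1, -25, 0, 0, 0, 0, 0]
    - [1, -25, 0, 0, 0, 0, 0]
    - [1, -25, 0, 0, 0, 0, 0]
    - [1, 0, 0, 0, 0, 0, 0]

```text
clock: 39.35
position: [0.5908, -0.0036, 0.123]
eef_rot: [86.4, 89.3, 82.8]
force: [0.8, -0.0, 0.5]
opening: 0.0869
```

```bash
python3 - <<'E'
from h import *
p,d,K,V=grab("wrist"); frames(p,d,K,V); cv2.imwrite("pics/w10.png",p[100:400,80:480])
p,d,K,V=grab("side"); frames(p,d,K,V)
p,d,K,V=grab("scene"); frames(p,d,K,V)
plan([])
E
```

```text
frame pix [245. 289.] c [ 674.5 -243.8] size [52.4 69. ] long axis -14.7 fill 0.89 z 0.0156
t 39.5 tcp [588.9  -3.6 119.4] y-yaw 86.4 F [-0.2 -0.7  0.2] open 87.2
```

View pics/w10.png

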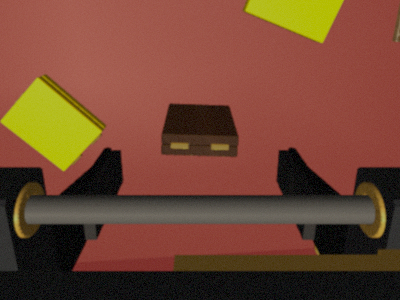

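The frame now stands on end. Its hinge face, with two brass hinges, shows at crop (200,148) and the broad face above it. Checking heights before I tip it.

```bash
python3 - <<'E'
from h import *
for n in("wrist","side"):
    p,d,K,V=grab(n); W=cloud(d,K,V)*1000; hsv=cv2.cvtColor(p,cv2.COLOR_BGR2HSV)
    m=(W[...,2]>5)&(W[...,2]<85)&(abs(W[...,0]-585)<60)&(abs(W[...,1])<50)&(d>0)
    m=cv2.erode(m.astype(np.uint8),np.ones((3,3)))>0
    P=W[m]; print(n,len(P),P.min(0).round(),P.max(0).round())
    for lo in range(5,80,8):
        t=P[(P[:,2]>=lo)&(P[:,2]<lo+8)]
        if len(t): print(lo,len(t),"x",np.percentile(t[:,0],[3,97]).round(),"y",np.percentile(t[:,1],[3,97]).round())
    if n=="side": cv2.imwrite("pics/s11.png",cv2.resize(p[180:320,180:340],(640,560)))
E
```

```text
wrist 3429 [585. -29.   7.] [607.  24.  72.]
5 108 x [585. 590.] y [-24.  20.]
13 190 x [585. 590.] y [-26.  22.]
21 223 x [586. 591.] y [-26.  22.]
29 223 x [586. 591.] y [-26.  22.]
37 260 x [586. 591.] y [-26.  22.]
45 290 x [587. 592.] y [-26.  22.]
53 308 x [587. 592.] y [-26.  21.]
61 1027 x [588. 605.] y [-27.  22.]
69 800 x [589. 605.] y [-27.  21.]
side 215 [585. -25.  14.] [606.  26.  70.]
13 15 x [599. 606.] y [10. 24.]
21 11 x [600. 605.] y [15. 24.]
29 17 x [595. 605.] y [16. 25.]
37 21 x [585. 604.] y [-16.  25.]
45 33 x [586. 604.] y [-10.  25.]
53 42 x [587. 603.] y [-16.  25.]
61 72 x [587. 603.] y [-19.  24.]
69 4 x [587. 601.] y [-16.  17.]
```

View pics/s11.png

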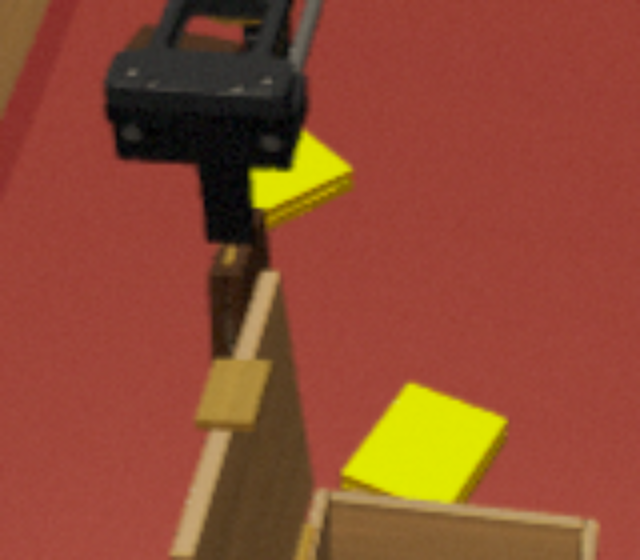

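The frame stands upright at x 587–604, y −27..24, with its top at 70 mm and the upper leaf facing −x. A push towards +x near the top should lay it back on its lower leaf.

>>> send_rows:
  moves:
    - [0, 0, 0, -25, 0, 0, 0]
    - [0, 0, 0, -20, 0, 0, 0]
    - [0, 0, 0, 0, 0, 0, 0]
    - [0, 0, 0, 0, 0, 0, 0]
    - [0, 0, 0, 0, 0, 0, 0]
    - [0, 25, 0, 0, 0, 0, 0]
    - [0, 22, 0, 0, 0, 0, 0]
    - [0, 0, 0, 0, 0, 0, 0]

```text
clock: 40.6
position: [0.5434, -0.0003, 0.0676]
eef_rot: [127.9, 89.1, 124.3]
force: [-0.6, -0.6, -0.1]
opening: 0.0149
```

```bash
python3 - <<'E'
from h import *
plan([(630,-3,69,86)],step=12)
E
```

```text
t 40.6 tcp [ 5.434e+02 -3.000e-01  6.760e+01] y-yaw 86.4 F [-0.6 -0.6 -0.1] open 14.9
   [-0.0, 0.0, 11.0, 0.001, -0.001, -0.002]
   [-0.0, 0.0, 11.0, 0.001, -0.001, -0.002]
   [-0.0, 0.0, 11.0, 0.001, -0.001, -0.002]
   [-0.0, 0.0, 11.0, 0.001, -0.001, -0.002]
   [-0.0, 0.0, 11.0, 0.001, -0.001, -0.002]
   [-0.0, 0.0, 11.0, 0.001, -0.001, -0.002]
   [-0.0, 0.0, 11.0, 0.001, -0.001, -0.002]
   [-0.0, 0.0, 11.0, 0.001, -0.001, -0.002]
 -> (630, -3, 69, 86)
```

>>> send_rows:
  moves:
    - [0, 0, 0, 12, 0, 0, 0]
    - [0, 0, 0, 12, 0, 0, 0]
    - [0, 0, 0, 8, 0, 0, 0]
    - [0, 0, 0, 6, 0, 0, 0]
    - [0, 0, 0, 6, 0, 0, 0]
    - [0, 0, 0, 6, 0, 0, 0]
    - [0, 0, 0, 6, 0, 0, 0]
    - [0, 0, 0, 6, 0, 0, 0]
    - [0, 0, 0, 6, 0, 0, 0]
    - [0, 0, 0, 6, 0, 0, 0]
    - [0, 0, 0, 6, 0, 0, 0]
    - [1, -20, 0, 0, 0, 0, 0]
    - [1, -20, 0, -15, 0, 0, 0]
    - [1, 0, 0, 0, 0, 0, 0]

```text
clock: 42.35
position: [0.617, -0.0052, 0.1135]
eef_rot: [109.4, 89.2, 105.9]
force: [-0.3, 0.3, -0.2]
opening: 0.0229
```

```bash
python3 - <<'E'
from h import *
plan([])
p,d,K,V=grab("wrist"); frames(p,d,K,V)
p,d,K,V=grab("side"); frames(p,d,K,V); cv2.imwrite("pics/s12.png",cv2.resize(p[150:320,180:340],(640,680)))
p,d,K,V=grab("scene"); frames(p,d,K,V)
E
```

```text
t 42.35 tcp [617.   -5.2 113.5] y-yaw 86.4 F [-0.3  0.3 -0.2] open 22.9
frame pix [277. 243.] c [643.   -7.4] size [54.  69.2] long axis -5.9 fill 0.81 z 0.017
frame pix [219. 258.] c [640.3  -4.9] size [56.4 69.4] long axis -6.1 fill 0.87 z 0.0151
frame pix [245. 289.] c [ 674.9 -243.7] size [52.5 69.6] long axis -15.3 fill 0.9 z 0.0153
frame pix [330. 247.] c [647.2 -11.9] size [55.2 69.8] long axis -5.6 fill 0.89 z 0.0153
```

The frame lies flat and shut again at about (643,−7). Now the regrip, lower.

>>> send_rows:
  moves:
    - [1, 5, -2, 20, 0.04, 0, 0]
    - [1, 0, 0, 6, 0, 0, 0]
    - [1, 0, 0, 0, 0, 0, 0]
    - [1, 0, 0, 0, 0, 0, 0]
    - [1, 0, 0, 0, 0, 0, 0]

```text
clock: 43.12
position: [0.6413, -0.0089, 0.1035]
eef_rot: [134.7, 89.0, 128.9]
force: [-0.6, 0.6, 0.3]
opening: 0.083
```

```bash
python3 - <<'E'
from h import *
p,d,K,V=grab("wrist"); frames(p,d,K,V)
plan([(643,-7.5,50,84),(643,-7.5,15,84)],step=20)
E
```

```text
frame pix [278. 223.] c [642.8  -7.4] size [53.9 69.3] long axis -5.6 fill 0.96 z 0.017
t 43.17 tcp [641.3  -8.9 103.6] y-yaw 84.2 F [ 0.4 -0.   0.2] open 84.5
   [18.0, 0.0, 1.0, 0.001, -0.004, -0.004]
   [18.0, 0.0, 1.0, 0.001, -0.004, -0.004]
   [18.0, 0.0, 1.0, 0.001, -0.004, -0.004]
 -> (643, -7.5, 50, 84)
   [18.0, 0.0, 0.0, 0.0, 0.0, 0.0]
   [18.0, 0.0, 0.0, 0.0, 0.0, 0.0]
 -> (643, -7.5, 15, 84)
```

>>> send_rows:
  moves:
    - [1, 18, 0, 1, 0, -0.004, -0.004]
    - [1, 18, 0, 1, 0, -0.004, -0.004]
    - [1, 18, 0, 0, 0, -0.004, -0.004]
    - [1, 16, 0, 0, 0, 0, 0]
    - [1, 14, 0, 0, 0, 0, 0]
    - [1, 0, 0, 0, 0, 0, 0]

```text
clock: 43.92
position: [0.6412, -0.0084, 0.0125]
eef_rot: [-142.5, 89.9, -148.2]
force: [0.3, 0.2, 0.8]
opening: 0.0867
```

```bash
python3 - <<'E'
from h import *
plan([(643,-7.5,15,84.4)],step=20)
E
```

```text
t 43.92 tcp [641.2  -8.4  12.5] y-yaw 84.3 F [0.3 0.2 0.8] open 86.7
   [-3.0, 1.0, 2.0, -0.003, -0.001, 0.001]
 -> (643, -7.5, 15, 84.4)
```

>>> send_rows:
  moves:
    - [1, -2, 1, 2, 0, 0, 0]
    - [0.5, 0, 0, 0, 0, 0, 0]
    - [0.5, 0, 0, 0, 0, 0, 0]
    - [0.5, 0, 0, 0, 0, 0, 0]
    - [0.5, 0, 0, 0, 0, 0, 0]
    - [0.5, 0, 0, 0, 0, 0, 0]
    - [0.5, 0, 0, 0, 0, 0, 0]
  force: 35

```text
clock: 44.8
position: [0.6452, -0.0077, 0.0169]
eef_rot: [-10.9, 89.9, -16.7]
force: [-0.2, -1.1, -0.1]
opening: 0.0535
```

>>> send_rows:
  moves:
    - [0.5, -20, 0, 0, 0, 0, 0]
    - [0.5, -25, 0, 0, 0, 0, 0]
    - [0.5, -30, 0, 0, 0, 0, 0]
    - [0.5, -30, 0, 0, 0, 0, 0]
    - [0.5, -25, 0, 0, 0, 0, 0]
    - [0.5, -15, 0, 0, 0, 0, 0]
    - [0.5, 0, 0, 0, 0, 0, 0]

```text
clock: 45.68
position: [0.6446, -0.0075, 0.173]
eef_rot: [-0.6, 89.7, -6.4]
force: [0.4, 0.5, -1.5]
opening: 0.0537
```

```bash
python3 - <<'E'
from h import *
p,d,K,V=grab("wrist"); q=pose()[0]
frames(p,d,K,V,z=q[2]+.0025,zlo=q[2]-.01,zhi=q[2]+.012)
plan([(500,20,185,85),(489,200,180,85)],step=30)
E
```

```text
frame pix [278. 250.] c [630.7  -5.8] size [50.3 53.8] long axis 84.2 fill 0.96 z 0.1731
t 45.73 tcp [644.1  -7.5 172. ] y-yaw 84.3 F [-0.3 -0.2 -2. ] open 53.7
   [-3.0, 3.0, -29.0, -0.003, 0.001, 0.0]
   [-3.0, 3.0, -29.0, -0.003, 0.001, 0.0]
   [-3.0, 3.0, -29.0, -0.003, 0.001, 0.0]
   [-3.0, 3.0, -29.0, -0.003, 0.001, 0.0]
   [-3.0, 3.0, -29.0, -0.003, 0.001, 0.0]
 -> (500, 20, 185, 85)
   [1.0, 25.0, -4.0, 0.0, 0.0, 0.0]
   [1.0, 25.0, -4.0, 0.0, 0.0, 0.0]
   [1.0, 25.0, -4.0, 0.0, 0.0, 0.0]
   [1.0, 25.0, -4.0, 0.0, 0.0, 0.0]
   [1.0, 25.0, -4.0, 0.0, 0.0, 0.0]
   [1.0, 25.0, -4.0, 0.0, 0.0, 0.0]
   [1.0, 25.0, -4.0, 0.0, 0.0, 0.0]
 -> (489, 200, 180, 85)
```

>>> send_rows:
  moves:
    - [0.5, -3, 3, -29, 0, 0, 0]
    - [0.5, -3, 3, -29, 0, 0, 0]
    - [0.5, -3, 3, -29, 0, 0, 0]
    - [0.5, -3, 3, -29, 0, 0, 0]
    - [0.5, -3, 3, -25, 0, 0, 0]
    - [0.5, 0, 25, -4, 0, 0, 0]
    - [0.5, 0, 25, -4, 0, 0, 0]
    - [0.5, 0, 25, -4, 0, 0, 0]
    - [0.5, 0, 25, -2, 0, 0, 0]
    - [0.5, 0, 25, -2, 0, 0, 0]
    - [0.5, 0, 25, -2, 0, 0, 0]
    - [0.5, 0, 25, -2, 0, 0, 0]
    - [0.5, 0, 0, 0, 0, 0, 0]

```text
clock: 47.35
position: [0.4887, 0.2012, 0.1697]
eef_rot: [-161.1, 88.6, -167.0]
force: [0.9, -0.4, -1.0]
opening: 0.0534
```

```bash
python3 - <<'E'
from h import *
p,d,K,V=grab("wrist"); q=pose()[0]
frames(p,d,K,V,z=q[2]+.0025,zlo=q[2]-.01,zhi=q[2]+.012)
plan([(490.7,237.8,100,85.1),(490.7,237.8,64,85.1)],step=20)
E
```

```text
frame pix [278. 249.] c [474.5 202.8] size [49.6 53.7] long axis 84.4 fill 0.96 z 0.1702
t 47.4 tcp [488.8 199.7 169.6] y-yaw 84.1 F [-0.3 -0.6 -1.2] open 53.4
   [17.0, 10.0, -0.0, -0.004, -0.006, 0.002]
   [17.0, 10.0, -0.0, -0.004, -0.006, 0.002]
   [17.0, 10.0, -0.0, -0.004, -0.006, 0.002]
   [17.0, 10.0, -0.0, -0.004, -0.006, 0.002]
 -> (490.7, 237.8, 100, 85.1)
   [18.0, 0.0, 0.0, 0.0, 0.0, 0.0]
   [18.0, 0.0, 0.0, 0.0, 0.0, 0.0]
 -> (490.7, 237.8, 64, 85.1)
```

>>> send_rows:
  moves:
    - [0.5, 17, 10, 0, -0.004, -0.008, 0.002]
    - [0.5, 17, 10, 0, -0.004, -0.008, 0.002]
    - [0.5, 17, 10, 0, -0.004, -0.008, 0.002]
    - [0.5, 15, 9, 0, -0.004, -0.006, 0.002]
    - [0.5, 14, 0, 0, 0, 0, 0]
    - [0.5, 10, 0, 0, 0, 0, 0]
    - [0.5, 0, 0, 0, 0, 0, 0]

```text
clock: 48.28
position: [0.4923, 0.2313, 0.073]
eef_rot: [-52.6, 89.6, -57.9]
force: [0.4, -0.3, -1.1]
opening: 0.0533
```

```bash
python3 - <<'E'
from h import *
plan([(490.7,237.8,58,85.1)],step=20)
E
```

```text
t 48.27 tcp [492.3 231.3  73. ] y-yaw 84.6 F [ 0.4 -0.3 -1.1] open 53.3
   [15.0, 6.0, -2.0, -0.008, 0.004, 0.006]
 -> (490.7, 237.8, 58, 85.1)
```

>>> send_rows:
  moves:
    - [0.5, 7, 4, -1, -0.008, 0.004, 0.006]
    - [0.5, 6, 3, -1, 0, 0, 0]
    - [0.5, 0, 0, 0, 0, 0, 0]

```text
clock: 48.65
position: [0.4916, 0.2389, 0.0601]
eef_rot: [38.6, 89.9, 33.7]
force: [-0.2, 0.8, -2.1]
opening: 0.0533
```

```bash
python3 - <<'E'
from h import *
plan([(490.7,237.8,55,85.1)],step=20)
E
```

```text
t 48.65 tcp [491.6 238.9  60.1] y-yaw 85.1 F [-0.2  0.8 -2.1] open 53.3
   [5.0, -1.0, -1.0, -0.0, 0.002, -0.001]
 -> (490.7, 237.8, 55, 85.1)
```

>>> send_rows:
  moves:
    - [0.5, 2, -1, -1, 0, 0, 0]
    - [0.5, 2, 0, 0, 0, 0, 0]
    - [0.5, 0, 0, 0, 0, 0, 0]

```text
clock: 49.02
position: [0.4908, 0.238, 0.0563]
eef_rot: [33.1, 89.8, 28.2]
force: [0.4, 1.0, -1.5]
opening: 0.0539
```

>>> send_rows:
  moves:
    - [0.5, 1, 0, 0, 0, 0, 0]
    - [0.5, 1, 0, 0, 0, 0, 0]

```text
clock: 49.28
position: [0.4909, 0.2381, 0.0549]
eef_rot: [30.3, 89.8, 25.3]
force: [-4.5, -3.0, 11.2]
opening: 0.0534
```

Contact. Releasing.

>>> send_rows:
  moves:
    - [0.5, -1, 0, 0, 0, 0, 0]
    - [0.78, 0, 0, 0, 0, 0, 0]
    - [0.78, 0, 0, 0, 0, 0, 0]
    - [0.78, 0, 0, 0, 0, 0, 0]
    - [0.78, -15, 0, 0, 0, 0, 0]
    - [0.78, -25, 0, 0, 0, 0, 0]
    - [0.78, -35, 0, 0, 0, 0, 0]
    - [0.78, -35, 0, 0, 0, 0, 0]
    - [0.78, -20, 0, 0, 0, 0, 0]
    - [0.78, 0, 0, 0, 0, 0, 0]

```text
clock: 50.52
position: [0.4911, 0.2387, 0.1955]
eef_rot: [33.1, 89.6, 28.2]
force: [0.8, -0.2, 0.4]
opening: 0.0677
```

```bash
python3 - <<'E'
from h import *
p,d,K,V=grab("wrist"); rim(d,K,V); frames(p,d,K,V,z=.054,zlo=.046,zhi=.062); frames(p,d,K,V,z=.038,zlo=.03,zhi=.046)
for n in("side","scene"):
  p,d,K,V=grab(n); print(n); frames(p,d,K,V)
plan([(488,60,190,85),(600,-160,180,76)])
E
```

```text
rim 3535 [array([492.2, 236.7]), array([135.4, 118.6]), np.float64(84.9)]
frame pix [277. 197.] c [488.9 238.8] size [53.7 67.9] long axis -5.0 fill 0.97 z 0.0554
side
frame pix [224. 194.] c [ 667.6 -236.6] size [57.2 69.1] long axis -14.2 fill 0.85 z 0.0147
scene
frame pix [244. 289.] c [ 675.4 -243.8] size [53.  70.7] long axis -14.7 fill 0.88 z 0.0155
t 50.67 tcp [489.8 237.9 192.5] y-yaw 85.1 F [-0.5 -0.1 -0.4] open 67.8
   [0.0, -35.0, 3.0, 0.0, 0.0, -0.0]
   [0.0, -35.0, 3.0, 0.0, 0.0, -0.0]
   [0.0, -35.0, 3.0, 0.0, 0.0, -0.0]
   [0.0, -35.0, 3.0, 0.0, 0.0, -0.0]
   [0.0, -35.0, 3.0, 0.0, 0.0, -0.0]
 -> (488, 60, 190, 85)
   [1.0, -30.0, 19.0, 0.022, 0.0, 0.0]
   [1.0, -29.0, 19.0, 0.022, 0.0, 0.0]
   [1.0, -29.0, 20.0, 0.022, 0.0, 0.0]
   [1.0, -29.0, 21.0, 0.022, 0.0, 0.0]
   [1.0, -28.0, 21.0, 0.022, 0.0, 0.0]
   [1.0, -28.0, 22.0, 0.022, 0.0, 0.0]
   [1.0, -27.0, 23.0, 0.022, 0.0, 0.0]
 -> (600, -160, 180, 76)
```

Three are piled within 1 mm of each other (488.6–488.9, 237.6–238.8). Last is frame A at about (670,−240).

>>> send_rows:
  moves:
    - [0.9, 0, -38, 3, 0, 0, 0]
    - [0.9, 0, -38, 3, 0, 0, 0]
    - [0.9, 0, -38, 3, 0, 0, 0]
    - [0.9, 0, -38, 3, 0, 0, 0]
    - [0.9, 0, -38, 3, 0, 0, 0]
    - [1, 0, -30, 22, 0.022, 0, 0]
    - [1, 0, -30, 22, 0.022, 0, 0]
    - [1, 0, -30, 22, 0.022, 0, 0]
    - [1, 0, -30, 24, 0.022, 0, 0]
    - [1, 0, -30, 24, 0.022, 0, 0]
    - [1, 0, -30, 24, 0.022, 0, 0]
    - [1, 0, -30, 24, 0.022, 0, 0]
    - [1, 0, 0, 0, 0, 0, 0]

```text
clock: 52.3
position: [0.6113, -0.1982, 0.1717]
eef_rot: [-167.7, 88.5, 178.4]
force: [0.0, 0.7, -0.8]
opening: 0.0872
```

```bash
python3 - <<'E'
from h import *
p,d,K,V=grab("wrist"); frames(p,d,K,V)
plan([(669,-239,105,76)],step=35)
E
```

```text
frame pix [254. 261.] c [ 670.5 -240.6] size [54.  69.6] long axis -14.6 fill 0.95 z 0.017
t 52.35 tcp [ 611.1 -196.   171.6] y-yaw 76.3 F [-0.   0.6 -0.7] open 87.2
   [22.0, -9.0, 23.0, 0.002, -0.009, 0.001]
   [22.0, -9.0, 23.0, 0.002, -0.009, 0.001]
   [22.0, -9.0, 22.0, 0.002, -0.009, 0.001]
 -> (669, -239, 105, 76)
```

>>> send_rows:
  moves:
    - [1, 22, -9, 23, 0.004, -0.009, 0.001]
    - [1, 22, -9, 23, 0.004, -0.009, 0.001]
    - [1, 20, -9, 21, 0.004, -0.009, 0.001]
    - [1, 0, 0, 0, 0, 0, 0]

```text
clock: 52.85
position: [0.6685, -0.2322, 0.102]
eef_rot: [147.8, 89.8, 133.8]
force: [-0.7, -0.3, -0.4]
opening: 0.087
```

```bash
python3 - <<'E'
from h import *
p,d,K,V=grab("wrist"); frames(p,d,K,V)
plan([(670,-240.5,50,75.4),(670,-240.5,16,75.4)],step=20)
E
```

```text
frame pix [269. 223.] c [ 670.5 -240.8] size [53.9 69.5] long axis -14.6 fill 0.96 z 0.0171
t 52.9 tcp [ 668.8 -231.5  103.3] y-yaw 76.0 F [0.4 0.9 1.4] open 87.3
   [18.0, -3.0, 1.0, 0.004, -0.001, -0.001]
   [18.0, -3.0, 1.0, 0.004, -0.001, -0.001]
   [18.0, -3.0, 1.0, 0.004, -0.001, -0.001]
 -> (670, -240.5, 50, 75.4)
   [17.0, 0.0, 0.0, 0.0, 0.0, 0.0]
   [17.0, 0.0, 0.0, 0.0, 0.0, 0.0]
 -> (670, -240.5, 16, 75.4)
```

>>> send_rows:
  moves:
    - [1, 18, -3, 1, 0.004, 0, 0]
    - [1, 18, -3, 1, 0.004, 0, 0]
    - [1, 18, -3, 1, 0.004, 0, 0]
    - [1, 15, 0, 0, 0, 0, 0]
    - [1, 13, 0, 0, 0, 0, 0]
    - [1, 0, 0, 0, 0, 0, 0]

```text
clock: 53.65
position: [0.6684, -0.2386, 0.0166]
eef_rot: [126.5, 89.7, 111.9]
force: [-0.8, 0.3, -0.0]
opening: 0.0872
```

```bash
python3 - <<'E'
from h import *
plan([(670.3,-240.7,15,75.4)],step=20)
E
```

```text
t 53.65 tcp [ 668.4 -238.6   16.6] y-yaw 75.4 F [-0.8  0.3 -0. ] open 87.2
   [2.0, -2.0, 2.0, 0.0, -0.003, -0.004]
 -> (670.3, -240.7, 15, 75.4)
```

>>> send_rows:
  moves:
    - [1, 2, -2, 2, 0, -0.003, -0.004]
    - [0.5, 0, 0, 0, 0, 0, 0]
    - [0.5, 0, 0, 0, 0, 0, 0]
    - [0.5, 0, 0, 0, 0, 0, 0]
    - [0.5, 0, 0, 0, 0, 0, 0]
    - [0.5, 0, 0, 0, 0, 0, 0]
    - [0.5, 0, 0, 0, 0, 0, 0]

```text
clock: 54.52
position: [0.6715, -0.2415, 0.0168]
eef_rot: [-9.3, 89.8, -23.9]
force: [0.1, 0.2, -0.0]
opening: 0.0536
```

>>> send_rows:
  moves:
    - [0.5, -20, 0, 0, 0, 0, 0]
    - [0.5, -25, 0, 0, 0, 0, 0]
    - [0.5, -30, 0, 0, 0, 0, 0]
    - [0.5, -30, 0, 0, 0, 0, 0]
    - [0.5, -25, 0, 0, 0, 0, 0]
    - [0.5, -15, 0, 0, 0, 0, 0]
    - [0.5, 0, 0, 0, 0, 0, 0]

```text
clock: 55.4
position: [0.6708, -0.2413, 0.1731]
eef_rot: [-6.1, 89.6, -20.7]
force: [0.4, -0.1, -1.7]
opening: 0.0539
```

```bash
python3 - <<'E'
from h import *
p,d,K,V=grab("wrist"); q=pose()[0]
frames(p,d,K,V,z=q[2]+.0025,zlo=q[2]-.01,zhi=q[2]+.012)
plan([(490,20,190,85),(489,200,185,85)],step=35)
E
```

```text
frame pix [279. 249.] c [ 658.1 -237.7] size [48.8 54.2] long axis 75.4 fill 0.96 z 0.1733
t 55.45 tcp [ 670.4 -241.2  172.1] y-yaw 75.4 F [-1.3 -0.1 -1.3] open 54.0
   [-2.0, 21.0, -24.0, -0.017, 0.001, 0.0]
   [-2.0, 21.0, -24.0, -0.017, 0.001, 0.0]
   [-2.0, 22.0, -23.0, -0.017, 0.001, 0.0]
   [-2.0, 22.0, -23.0, -0.017, 0.001, 0.0]
   [-2.0, 22.0, -23.0, -0.017, 0.001, 0.0]
   [-2.0, 23.0, -22.0, -0.017, 0.001, 0.0]
   [-2.0, 23.0, -22.0, -0.017, 0.001, 0.0]
   [-2.0, 23.0, -21.0, -0.017, 0.001, 0.0]
   [-2.0, 24.0, -21.0, -0.017, 0.001, 0.0]
   [-2.0, 24.0, -21.0, -0.017, 0.001, 0.0]
 -> (490, 20, 190, 85)
   [1.0, 30.0, -3.0, 0.0, 0.0, 0.0]
   [1.0, 30.0, -3.0, 0.0, 0.0, 0.0]
   [1.0, 30.0, -3.0, 0.0, 0.0, 0.0]
   [1.0, 30.0, -3.0, 0.0, 0.0, 0.0]
   [1.0, 30.0, -3.0, 0.0, 0.0, 0.0]
   [1.0, 30.0, -3.0, 0.0, 0.0, 0.0]
 -> (489, 200, 185, 85)
```

>>> send_rows:
  moves:
    - [0.5, -3, 21, -24, -0.017, 0, 0]
    - [0.5, -3, 21, -24, -0.017, 0, 0]
    - [0.5, -3, 22, -23, -0.017, 0, 0]
    - [0.5, -3, 22, -23, -0.017, 0, 0]
    - [0.5, -3, 22, -23, -0.017, 0, 0]
    - [0.5, -3, 23, -22, -0.017, 0, 0]
    - [0.5, -3, 23, -22, -0.017, 0, 0]
    - [0.5, -3, 23, -21, -0.017, 0, 0]
    - [0.5, -3, 24, -21, -0.017, 0, 0]
    - [0.5, -2, 24, -20, -0.017, 0, 0]
    - [0.5, 0, 28, -2, 0, 0, 0]
    - [0.5, 0, 28, -2, 0, 0, 0]
    - [0.5, 0, 28, -2, 0, 0, 0]
    - [0.5, 0, 28, -2, 0, 0, 0]
    - [0.5, 0, 0, 0, 0, 0, 0]

```text
clock: 57.32
position: [0.4735, 0.146, 0.185]
eef_rot: [-171.6, 88.8, -176.0]
force: [-0.1, -1.0, -0.9]
opening: 0.0538
```

```bash
python3 - <<'E'
from h import *
plan([(490,210,150,85.1),(490,238.3,90,85.1)],step=22)
E
```

```text
t 57.33 tcp [473.5 146.  185. ] y-yaw 85.6 F [-0.1 -1.  -0.9] open 53.8
   [9.0, 16.0, 3.0, 0.002, -0.005, 0.001]
   [9.0, 16.0, 3.0, 0.002, -0.005, 0.001]
   [9.0, 16.0, 3.0, 0.002, -0.005, 0.001]
   [9.0, 16.0, 3.0, 0.002, -0.005, 0.001]
 -> (490, 210, 150, 85.1)
   [15.0, 7.0, -1.0, 0.0, 0.0, 0.0]
   [15.0, 7.0, -1.0, 0.0, 0.0, 0.0]
   [15.0, 7.0, -1.0, 0.0, 0.0, 0.0]
   [15.0, 7.0, -1.0, 0.0, 0.0, 0.0]
 -> (490, 238.3, 90, 85.1)
```

>>> send_rows:
  moves:
    - [0.5, 8, 16, 3, 0.002, -0.005, 0]
    - [0.5, 8, 16, 3, 0.002, -0.005, 0]
    - [0.5, 8, 16, 3, 0.002, -0.005, 0]
    - [0.5, 8, 16, 3, 0.002, -0.005, 0]
    - [0.5, 13, 7, 0, 0, 0, 0]
    - [0.5, 13, 7, 0, 0, 0, 0]
    - [0.5, 13, 6, 0, 0, 0, 0]
    - [0.5, 10, 5, 0, 0, 0, 0]
    - [0.5, 0, 0, 0, 0, 0, 0]

```text
clock: 58.45
position: [0.4915, 0.2355, 0.0942]
eef_rot: [-128.2, 89.6, -133.4]
force: [0.1, 0.1, -1.7]
opening: 0.0535
```

```bash
python3 - <<'E'
from h import *
plan([(490,238.3,76,85.1)],step=22)
E
```

```text
t 58.45 tcp [491.5 235.5  94.2] y-yaw 84.8 F [ 0.1  0.1 -1.7] open 53.5
   [18.0, 3.0, -2.0, -0.005, -0.005, 0.006]
 -> (490, 238.3, 76, 85.1)
```

>>> send_rows:
  moves:
    - [0.5, 9, 2, -1, -0.005, -0.005, 0.006]
    - [0.5, 8, 1, -1, 0, 0, 0]
    - [0.5, 0, 0, 0, 0, 0, 0]

```text
clock: 58.82
position: [0.4901, 0.2383, 0.0766]
eef_rot: [17.9, 89.9, 12.9]
force: [-0.2, -0.2, -1.4]
opening: 0.054
```

```bash
python3 - <<'E'
from h import *
plan([(489.9,238.3,71,85.1)],step=22)
E
```

```text
t 58.83 tcp [490.1 238.3  76.6] y-yaw 85.1 F [-0.2 -0.2 -1.4] open 54.0
   [6.0, 0.0, -0.0, -0.001, 0.002, -0.001]
 -> (489.9, 238.3, 71, 85.1)
```

>>> send_rows:
  moves:
    - [0.5, 2, 0, 0, 0, 0, 0]
    - [0.5, 2, 0, 0, 0, 0, 0]
    - [0.5, 0, 0, 0, 0, 0, 0]

```text
clock: 59.2
position: [0.4906, 0.2383, 0.073]
eef_rot: [20.1, 89.8, 15.2]
force: [0.1, -0.5, -1.2]
opening: 0.0538
```

>>> send_rows:
  moves:
    - [0.5, 1, 0, 0, 0, 0, 0]
    - [0.5, 0, 0, 0, 0, 0, 0]

```text
clock: 59.45
position: [0.4907, 0.2383, 0.0721]
eef_rot: [21.4, 89.8, 16.4]
force: [-0.2, 0.1, -1.8]
opening: 0.0537
```

>>> send_rows:
  moves:
    - [0.5, 1, 0, 0, 0, 0, 0]
    - [0.78, 0, 0, 0, 0, 0, 0]
    - [0.78, 0, 0, 0, 0, 0, 0]
    - [0.78, 0, 0, 0, 0, 0, 0]
    - [0.78, -15, 0, 0, 0, 0, 0]
    - [0.78, -25, 0, 0, 0, 0, 0]
    - [0.78, -35, 0, 0, 0, 0, 0]
    - [0.78, -30, 0, 0, 0, 0, 0]
    - [0.78, -20, 0, 0, 0, 0, 0]
    - [0.78, 0, 0, 0, 0, 0, 0]

```text
clock: 60.7
position: [0.491, 0.2391, 0.2063]
eef_rot: [29.2, 89.5, 24.3]
force: [0.2, -0.4, -0.4]
opening: 0.0679
```

```bash
python3 - <<'E'
from h import *
p,d,K,V=grab("wrist"); rim(d,K,V); frames(p,d,K,V,z=.070,zlo=.062,zhi=.077)
cv2.imwrite("pics/w13.png",p[100:300,150:420])
for n in("side","scene"):
    p,d,K,V=grab(n); W=cloud(d,K,V)*1000
    m=(W[...,2]>90)&(W[...,2]<250)&(d>0)&(abs(W[...,0]-575)<45)&(abs(W[...,1]-235)<85)&(W[...,1]>165)
    P=W[m]; print(n)
    for lo,hi in((90,110),(130,150),(165,185),(185,205)):
        q=P[(P[:,2]>lo)&(P[:,2]<hi)&(P[:,2]<205)]
        if len(q)>5: print(lo,"x med",np.median(q[:,0]).round(1),"y",np.percentile(q[:,1],[2,98]).round(1),"zmax",q[:,2].max().round())
plan([(480,60,230,85)])
E
```

```text
rim 3475 [array([492.4, 236.7]), array([135.6, 118.7]), np.float64(85.1)]
frame pix [278. 198.] c [490. 239.] size [54. 68.] long axis -5.0 fill 0.97 z 0.0715
side
90 x med 551.3 y [174.  298.6] zmax 110.0
130 x med 556.0 y [207.8 298. ] zmax 150.0
165 x med 559.7 y [215.  297.9] zmax 185.0
185 x med 561.0 y [170.3 296.9] zmax 200.0
scene
90 x med 559.7 y [167.2 291.7] zmax 110.0
130 x med 562.7 y [167.4 290.2] zmax 150.0
165 x med 565.9 y [168.6 292.6] zmax 185.0
185 x med 564.8 y [168.  290.7] zmax 199.0
t 60.85 tcp [489.8 238.3 203.2] y-yaw 85.1 F [-0.2  0.3 -0.1] open 67.7
   [-5.0, -36.0, 1.0, 0.0, 0.001, -0.0]
   [-5.0, -36.0, 1.0, 0.0, 0.001, -0.0]
   [-5.0, -36.0, 1.0, 0.0, 0.001, -0.0]
   [-5.0, -36.0, 1.0, 0.0, 0.001, -0.0]
   [-5.0, -36.0, 1.0, 0.0, 0.001, -0.0]
 -> (480, 60, 230, 85)
```

View pics/w13.png

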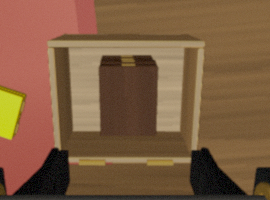

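The crop shows the four-frame pile square in the case at (128,97), with the lid still up. The four layer readings agree within 2 mm. Now I'll go over and behind the lid with the fingers closed.

>>> send_rows:
  moves:
    - [0, -30, 0, 0, 0, 0, 0]
    - [0, -20, 0, 0, 0, 0, 0]
    - [0, 0, 0, 0, 0, 0, 0]
    - [0, 0, 0, 0, 0, 0, 0]
    - [0, 0, 0, 30, 0, 0, 0]
    - [0, 0, 0, 35, 0, 0, 0]
    - [0, 0, 0, 35, 0, 0, 0]
    - [0, 0, 0, 20, 0, 0, 0]
    - [0, 0, 0, 0, 0, 0, 0]

```text
clock: 61.98
position: [0.608, 0.2257, 0.2402]
eef_rot: [-150.4, 89.2, -155.2]
force: [-0.8, 0.4, -0.3]
opening: 0.0007
```

```bash
python3 - <<'E'
from h import *
plan([(612,231,180,85),(555,235,178,85)],step=30)
E
```

```text
t 61.98 tcp [608.  225.7 240.2] y-yaw 85.2 F [-0.8  0.4 -0.3] open 0.7
   [20.0, 2.0, 1.0, 0.001, -0.004, 0.002]
   [20.0, 2.0, 1.0, 0.001, -0.004, 0.002]
   [20.0, 2.0, 1.0, 0.001, -0.004, 0.002]
 -> (612, 231, 180, 85)
   [1.0, -0.0, -29.0, 0.0, 0.0, 0.0]
   [1.0, -0.0, -29.0, 0.0, 0.0, 0.0]
 -> (555, 235, 178, 85)
```

>>> send_rows:
  moves:
    - [0, 20, 2, 2, 0, -0.004, 0]
    - [0, 20, 2, 2, 0, -0.004, 0]
    - [0, 20, 2, 2, 0, -0.004, 0]
    - [0, 0, 0, 0, 0, 0, 0]
    - [0, 0, 0, -15, 0, 0, 0]
    - [0, 0, 0, -12, 0, 0, 0]
    - [0, 0, 0, -10, 0, 0, 0]
    - [0, 0, 0, -10, 0, 0, 0]
    - [0, 0, 0, -8, 0, 0, 0]

```text
clock: 63.1
position: [0.5522, 0.2368, 0.1783]
eef_rot: [-108.8, 89.6, -113.5]
force: [1.5, 0.1, -0.7]
opening: 0.0003
```

```bash
python3 - <<'E'
from h import *
plan([(520,237,176,85),(490,239,158,85),(470,240,130,85),(460,241,108,85)],step=12)
E
```

```text
t 63.1 tcp [552.2 236.8 178.3] y-yaw 85.3 F [ 1.5  0.1 -0.7] open 0.3
   [1.0, -1.0, -11.0, 0.002, -0.001, 0.002]
   [1.0, -1.0, -11.0, 0.002, -0.001, 0.002]
   [1.0, -1.0, -11.0, 0.002, -0.001, 0.002]
 -> (520, 237, 176, 85)
   [6.0, -0.0, -10.0, 0.0, 0.0, 0.0]
   [6.0, -0.0, -10.0, 0.0, 0.0, 0.0]
   [6.0, -0.0, -10.0, 0.0, 0.0, 0.0]
 -> (490, 239, 158, 85)
   [9.0, -0.0, -7.0, 0.0, 0.0, 0.0]
   [9.0, -0.0, -7.0, 0.0, 0.0, 0.0]
   [9.0, -0.0, -7.0, 0.0, 0.0, 0.0]
 -> (470, 240, 130, 85)
   [7.0, 0.0, -3.0, 0.0, 0.0, 0.0]
   [7.0, 0.0, -3.0, 0.0, 0.0, 0.0]
   [7.0, 0.0, -3.0, 0.0, 0.0, 0.0]
 -> (460, 241, 108, 85)
```

Force +1.5 N along x means contact with the lid. Following its arc.

>>> send_rows:
  moves:
    - [0, 1, 0, -11, 0, 0, 0]
    - [0, 1, 0, -11, 0, 0, 0]
    - [0, 1, 0, -11, 0, 0, 0]
    - [0, 6, 0, -10, 0, 0, 0]
    - [0, 6, 0, -10, 0, 0, 0]
    - [0, 6, 0, -10, 0, 0, 0]
    - [0, 8, 0, -7, 0, 0, 0]
    - [0, 8, 0, -7, 0, 0, 0]
    - [0, 8, 0, -6, 0, 0, 0]
    - [0, 0, 0, 0, 0, 0, 0]

```text
clock: 64.35
position: [0.4623, 0.2436, 0.1297]
eef_rot: [-115.6, 89.5, -120.2]
force: [-0.0, -0.4, -0.2]
opening: 0.0003
```

```bash
python3 - <<'E'
from h import *
plan([(460,241,108,85)],step=8)
p,d,K,V=grab("side"); cv2.imwrite("pics/s14.png",cv2.resize(p[200:420,180:380],(600,660))[:600])
E
```

```text
t 64.35 tcp [462.3 243.6 129.7] y-yaw 85.3 F [-0.  -0.4 -0.2] open 0.3
   [7.0, -1.0, -1.0, 0.002, -0.001, 0.003]
   [7.0, -1.0, -1.0, 0.002, -0.001, 0.003]
   [7.0, -1.0, -1.0, 0.002, -0.001, 0.003]
 -> (460, 241, 108, 85)
```

View pics/s14.png

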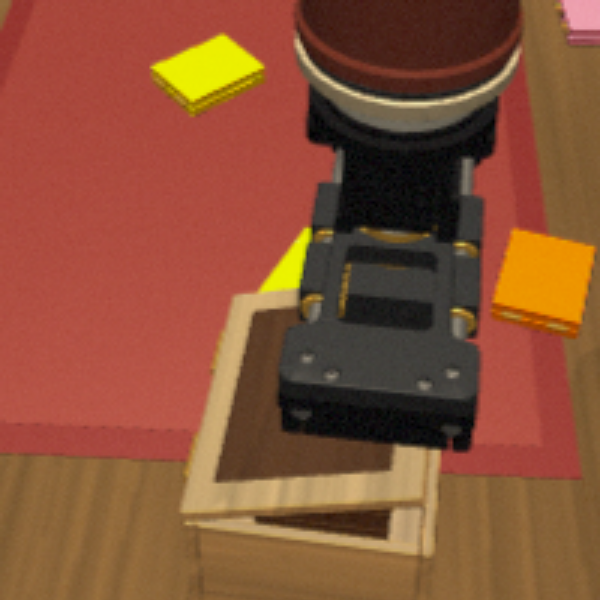

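The lid is nearly down over the pile, with its free edge at (430,470) still raised. Pressing straight down.

>>> send_rows:
  moves:
    - [0, 8, 0, 0, 0, 0, 0]
    - [0, 8, 0, 0, 0, 0, 0]
    - [0, 6, 0, 0, 0, 0, 0]
    - [0, 5, 0, 0, 0, 0, 0]
    - [0, 3, 0, 0, 0, 0, 0]
    - [0, 2, 0, 0, 0, 0, 0]

```text
clock: 65.15
position: [0.4634, 0.2436, 0.0976]
eef_rot: [-111.4, 89.5, -116.1]
force: [-10.6, -5.8, 30.7]
opening: 0.0005
```

>>> send_rows:
  moves:
    - [0, -15, 0, 0, 0, 0, 0]
    - [0, -30, 0, 0, 0, 0, 0]
    - [0, -40, 0, 0, 0, 0, 0]
    - [0, -40, 0, 0, 0, 0, 0]
    - [0, -20, -40, 0, 0, 0, 0]
    - [0, 0, -40, 0, 0, 0, 0]
    - [0, 0, -40, 0, 0, 0, 0]
    - [0, 0, 0, 0, 0, 0, 0]
    - [0, 0, 0, 0, 0, 0, 0]

```text
clock: 66.28
position: [0.4549, 0.1231, 0.253]
eef_rot: [-51.9, 89.7, -56.5]
force: [0.0, -0.0, 0.3]
opening: 0.0004
```

```bash
python3 - <<'E'
from h import *
plan([])
for n in("side","scene"):
    p,d,K,V=grab(n); W=cloud(d,K,V)*1000
    c=np.array([492.5,236.7]); D=W[...,:2]-c; a=np.radians(-5); ex=np.array([np.cos(a),np.sin(a)]); ey=np.array([-ex[1],ex[0]])
    m=(d>0)&(abs(D@ex)<48)&(abs(D@ey)<58)&(W[...,2]>60)&(W[...,2]<140)
    if m.sum()>50:
        k=np.polyfit((D@ex)[m],W[...,2][m],1); print(n,m.sum(),"lid slope rad",-k[0].round(3),"z centre",k[1].round(1))
    if n=="scene":
        cv2.imwrite("pics/sc15.png",p)
    m=(d>0)&(W[...,2]>30)&(W[...,2]<53)&(abs(W[...,0]-740)<50)&(abs(W[...,1]-130)<50); print("weight",np.median(W[m],0).round())
E
```

```text
t 66.28 tcp [454.9 123.1 253. ] y-yaw 85.4 F [ 0.  -0.   0.3] open 0.4
side 4149 lid slope rad 0.002 z centre 86.2
weight [732. 140.  46.]
scene 805 lid slope rad -0.002 z centre 85.9
weight [744. 125.  45.]
```

View pics/sc15.png

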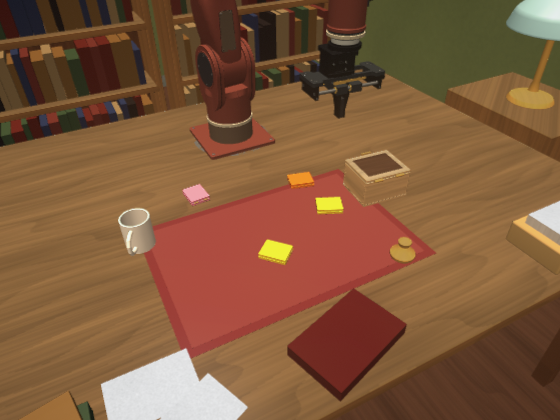

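The lid is shut at (378,165), no dark frames remain on the desk, and the mug (137,230) and paperweight (403,250) are where they started. Handing in.

```bash
python3 -c "
from plant import env
print(env.finish_job())"
```

```text
the job is handed in; nothing more can be done
None
```

All four dark frames are folded shut and stacked in one square pile in the case. The lid is pushed down, and the job is handed in; no verdict was reported.

**Last checks:**
- **Pile:** before the lid went down, the layers' centres measured x 488.6–490.0 mm and y 237.6–239.0 mm. Their long edges agreed within about 0.2°, and they lie about 3–4 mm from the case's centre.
- **Lid:** it is flat within about 0.002 rad in both fixed views, with its top at 86 mm (86.5 mm expected for shut).
- **Bystanders:** in the last picture the mug and paperweight are at their starting pixels. The run took about 66 s of the 210 s allowed.

**What went wrong:** I first gripped the third frame too high, and it tilted in the jaws and pressed lightly on the pile (about 9 N). I took it back to the desk, where it ended up standing on end. I tipped it flat again, regripped it lower and harder, and it then went onto the pile squarely.

**Disagreements:**
- The two fixed cameras placed things about 5–10 mm apart in x and y, so I relied on the wrist camera, which agreed with the arm's own position to about 1 mm.
- I did not look inside again after shutting the lid.

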